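# Pin the fence, fit the spacer, hold the panel flush

### The job

Lock the sliding fence of the panel jig by putting its loose pin fully home through the fence into the base. Then stand the spacer, foot down, between fence and panel where the gap is wide enough for it, about mid-way along that panel, and let go of it. Last, push that panel's near edge towards the fence until panel, spacer and fence are flush together, and finish while still holding it firmly pressed; leave the other panel and the things around the jig as they are.

Things in the scene. Friction and masses are not known exactly. Their poses are not given: they have to be found in the camera images.
- jig: Fixed grey flat board on the table, 250 (x) x 340 (y) x 18 mm thick. Origin: centre of its underside; x points from the near edge to the fence side, y along the fence, z up. Its top is at z = 18 mm. Two bays, centred about y = +88 and y = -88 mm, each hold one panel. A 15 mm hole goes right through it at x = 77, y = 0.
- fence (a joint): The fence: a dark wooden bar lying on the jig across both bays, 30 (x) x 320 (y) x 24 mm tall, top at jig z = 42 mm. It slides along jig +x, away from the panels, 0 to 30 mm against about 2 N of friction. At 0 (as found) its front face is at jig x = 62 mm and its hole is in line with the hole in the base.
- fence_hole (a point): Centre of the mouth of the 15 mm hole in the top of the fence, 24 mm above the jig's top; the hole goes straight down through fence (24 mm) and base (18 mm), with 2 mm chamfers.
- pin: Loose steel lock pin: shank 12 mm in diameter, 40 mm long, with a tapered foot, and above it a dark round head 26 mm in diameter and 36 mm tall. Origin: the foot of the shank, z up along the pin (head from z = 40 to 76 mm). It stands in its holder; fully home its head rests on the fence, with the origin 2 mm above the jig's underside.
- holder: Fixed wooden block 60 x 60 x 44 mm with a 16 mm hole down its middle, in which the pin stands with its head resting on the block's top. Origin: centre of its underside.
- spacer: Loose wooden spacer, an upside-down T: foot 18 (x) x 70 (y) x 24 mm tall, and on it an upright grip 18 (x) x 36 (y) mm, up to z = 70 mm. Origin: centre of the underside, z up. It stands on the table; placed, its 18 mm thickness lies across the gap.
- short_panel: Loose wooden panel lying flat on the jig, 78 (x) x 110 (y) x 20 mm thick, 0.1 to 0.2 kg. Origin: middle of its near edge (away from the fence), at the underside; x points to the fence. The gap from its far edge to the fence is 24 to 30 mm. In either bay.
- long_panel: Loose wooden panel like the other but 94 (x) x 110 (y) x 20 mm; same origin and axes. Its gap to the fence is 8 to 14 mm, too narrow for the spacer. In the other bay.
- glue: Bystander: white glue bottle, 56 mm in diameter, 120 mm tall, origin at the centre of its underside.
- mallet: Bystander: hammer lying on the table, about 0.3 m long, its handle along its x.
- offcut: Bystander: wooden offcut 130 x 70 x 28 mm lying beyond the jig.
Mind the look-alikes: they are no part of the job. What is shaped like the short_panel but pink or white is not meant.

How it is judged:
On the way, in this order (a step that is already met when the one before it is completed fails the run):
1. the pin is fully home through fence and base (z of pin in the frame of jig below 0.009 m and horizontal distance between pin and fence_hole below 0.006 m and value of joint fence below 0.006 m and angle between pin's own z axis and vertical below 0.15 rad), for 0.2 s.
2. the spacer stands in the wide gap, let go (z of spacer in the frame of jig between 0.014 and 0.0215 m and x of spacer in the frame of jig between 0.038 and 0.066 m and y of spacer in the frame of short_panel between -0.025 and 0.025 m and angle between spacer's own z axis and vertical below 0.1 rad and contact force between each of the arm, the fingers and spacer below 0.3 N), for 0.2 s.
At the end, for the whole second after the job is handed in: Pin home within 7 mm, fence within 6 mm of closed; spacer on the jig in the wide gap, within 25 mm of the panel's middle; spacer and panel square within 0.06 rad, under 3 mm of play; fingers press panel (over 3 N) on spacer (over 2 N) and touch nothing else; other panel moved under 12 mm (all of step 1 and all of step 2 and x of short_panel in the frame of jig above -0.037 m and angle between the x axis of each of short_panel, spacer and the x axis of jig, either way round below 0.06 rad and z of short_panel in the frame of jig below 0.021 m and angle between short_panel's own z axis and vertical below 0.06 rad and contact force between the fingers and short_panel above 3 N and contact force between short_panel and spacer above 2 N and contact force between the fingers and pin below 0.3 N and linear speed of short_panel below 0.01 m/s and distance of long_panel from where it was at the start of the episode below 0.012 m); the arm keeps its last pose, push and grip.
It fails at once if the long panel was pushed away (distance of long_panel from where it was at the start of the episode above 0.015 m).
It fails at once if the glue was disturbed (distance of glue from where it was at the start of the episode above 0.02 m).
It fails at once if the mallet was disturbed (distance of mallet from where it was at the start of the episode above 0.02 m).
It fails at once if the offcut was disturbed (distance of offcut from where it was at the start of the episode above 0.02 m).
It also fails if it takes over 72 s, if anything falls off the work surface, if the arm or the gripper's body presses on something with over 40 N, if the wrist force passes 120 N, or if a joint passes its speed limit or range.

### The arm

A 7-joint arm with a two-finger parallel gripper is mounted at the origin on the work surface. World frame = base frame: x ahead of the robot, y to its left, z up, the work surface at z = 0. Lengths are in m, angles in rad, forces in N, time in s.
With the tool pointing down it reaches from about 0.425 to 0.825 m from the base axis. Payload 3.6 kg.
Tool frame: the origin (TCP) lies midway between the tips of the shut fingers; the grasp point (between the pads) lies 19 mm behind it; z points along the fingers, y is the direction in which the jaws open and shut (so a half turn about z gives the same grasp; the last joint's range is limited). The gripper opens to 93 mm and grips with 3 to 60 N. Pads are 15 mm wide; open, the fingers measure 128 mm over their backs; the gripper's body (75 mm by 188 mm) begins 65 mm behind the grasp point.
Start: joints at [-1.19, 0.615, -0.013, 1.423, 0.008, 1.103, -0.04], TCP at [0.258, 0.597, 0.219] pointing down, gripper open.
Joint ranges: [-3.12, 3.12], [-0.3, 2.06], [-1.34, 1.32], [0.26, 2.42], [-1.36, 4.5], [0.01, 1.98], [-2.84, 2.84]. Speed limits (rad/s): [2.79, 2.79, 3.14, 3.14, 3.14, 3.14, 3.14].

### API

Orientations are given as a unit quaternion [x, y, z, w].
In Python, from station import monitor, snapshot, ctrl gives the robot as it stands.
- The arm moves only by the tool apply_moves, never from a script. Its argument "series" is a list of rows, each a list of 7 numbers: the turn, a rotation vector about the tool's x, y, z as a fraction of full scale, then the shift along the tool's x, y, z as a fraction of full scale, then the opening, from 0 (shut) to 1 (fully open). A call has 1 to 20 rows; each row shifts and turns the commanded pose from where the row before left it, along the tool's axes as they then stand; what a row does not reach is not made up. Full scale, the value 1, is 300 mm for a shift and 90 degrees for a turn. A row lasts 1/10 s, in which the tool goes at most 50 mm and 8.59 degrees, less where a joint would pass 70% of its speed; a pose out of reach is approached as far as the arm can. A call with a number of a shift or a turn outside -1 to 1 is refused whole. A call with a gripper value outside its range is refused whole. The fingers move at their own pace and stop on an object; "force" is the grip in N (left out, the last holds). Time passes only in rows, so rows that do not move let the fingers close. It gives the time, the measured TCP pose, the force and the opening at its end, in the units of the state.
- monitor.get_obs(): the state, without advancing time (a new reading comes with each control period).
- snapshot(name): name is "scene" or "top" or "wrist"; returns a dict with "img" (480x640x3 uint8, red, green, blue), "intrinsics" (3x3 intrinsics, pixels), "view" (4x4, takes a point from world to camera coordinates); the wrist camera has in their place "mount" (4x4, takes a point from camera to tool coordinates, whose origin is the TCP and whose axes are the flange's). Camera axes: x right, y down, z forward; pixel columns grow to the right and rows downward; lengths in m; the calibration is good to about 2 mm. A picture is of the moment at which its call begins: read the wrist's pose just before it. There is no depth.
- ctrl.hand_in(): hands the job in, once; it reports no verdict.
The state is a dict: "clock": time; "joints": joint angles; "qd": joint speeds; "joint_torque": joint torques, N m; "tcp_pos": TCP position; "orientation": TCP orientation; "ft_force": force on the tool from outside, world axes, zero at the start; "moment": the same for the moment, N m; "width": finger opening in m.
Only numpy, scipy, OpenCV 4.12 (cv2) and the standard library are available. Lean on these libraries where they do the work, as an engineer would, in place of code of your own. Each camera call takes 0.05 s, during which the arm holds its last target.

## Working session

There is one attempt and no reset: what is moved stays moved. The work goes in short steps, Python scripts to look and compute and a tool call to move; the robot and the scene stay as the last step left them, time stands still between calls to the robot, and variables do not carry over. Pictures are saved under pics/ and viewed, and the job is handed in when it is done.

Besides the shell and the picture viewer there is one more tool, called after "Request:" as name(argument=value, ...) on one line, values as JSON. apply_moves: Moves the arm, as the interface text tells. Its arguments: {"type":"object","properties":{"series":{"type":"array"},"force":{"type":"number"}},"required":["series"]}

```bash
ls; mkdir -p pics; python3 - <<'E'
from station import monitor, snapshot, ctrl
import cv2,numpy as np
np.set_printoptions(precision=4,suppress=True)
o=monitor.get_obs();print(o)
for n in ["scene","top","wrist"]:
    s=snapshot(n);cv2.imwrite(f"pics/{n}0.png",s["img"][:,:,::-1])
    print(n,s["intrinsics"],s.get("view",s.get("mount")))
E
```

```text
pics
{'clock': 0.0, 'joints': array([-1.1895,  0.6159, -0.0126,  1.4249,  0.0081,  1.1034, -0.0404]), 'qd': array([ 0.0012,  0.0006,  0.003 ,  0.0006,  0.0005,  0.0002, -0.0012]), 'joint_torque': array([ -0.0002, -45.894 ,   0.2091, -16.574 ,  -0.0611,   0.0206,
         0.0002]), 'tcp_pos': array([0.2574, 0.596 , 0.2175]), 'orientation': array([ 0.2024,  0.9793, -0.0013, -0.0002]), 'ft_force': array([-0.0214,  0.5069,  0.1852]), 'moment': array([ 0.045 , -0.044 , -0.0014]), 'width': 0.092746396466064}
scene [[532.0659   0.     320.4626]
 [  0.     532.0659 238.8315]
 [  0.       0.       1.    ]] [[-0.3201  0.9472  0.02    0.1877]
 [ 0.5783  0.212  -0.7878 -0.2669]
 [-0.7504 -0.2407 -0.6156  1.6372]
 [ 0.      0.      0.      1.    ]]
top [[495.7821   0.     323.0136]
 [  0.     495.7821 231.5515]
 [  0.       0.       1.    ]] [[ 0.0286 -0.9995  0.0143 -0.0255]
 [-0.9962 -0.0296 -0.0825  0.5469]
 [ 0.0829 -0.0119 -0.9965  1.2443]
 [ 0.      0.      0.      1.    ]]
wrist [[391.8865   0.     315.7698]
 [  0.     391.8865 238.5507]
 [  0.       0.       1.    ]] [[ 0.0005 -0.9589 -0.2837  0.0797]
 [ 1.      0.0005  0.      0.0004]
 [ 0.0001 -0.2837  0.9589 -0.166 ]
 [ 0.      0.      0.      1.    ]]
```

View pics/top0.png

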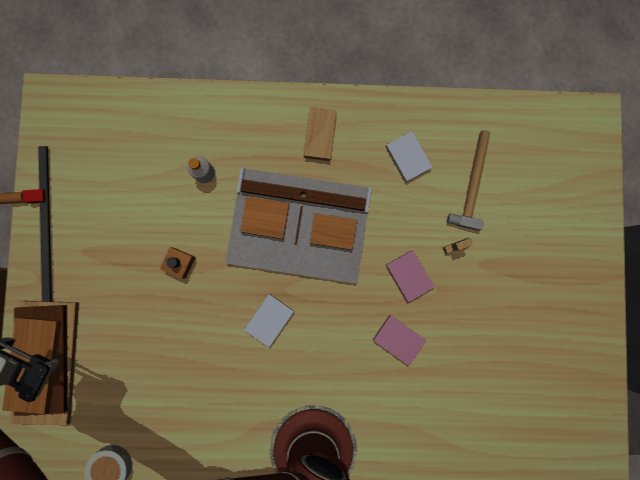

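View pics/scene0.png

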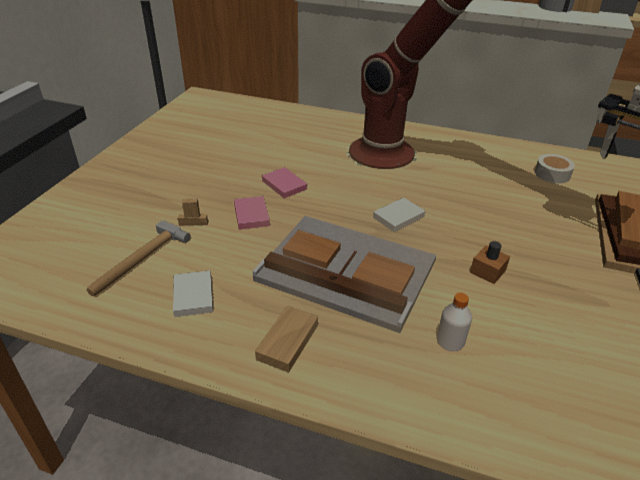

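View pics/wrist0.png

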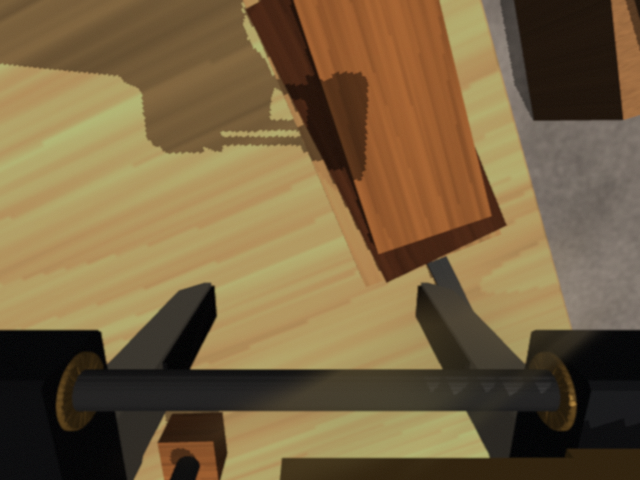

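```bash
cat > h.py <<'E'
import numpy as np,cv2
np.set_printoptions(precision=4,suppress=True)
from station import monitor,snapshot,ctrl
from scipy.spatial.transform import Rotation as R
def cam(n):
    o=monitor.get_obs(); s=snapshot(n); K=np.array(s["intrinsics"])
    if n=="wrist":
        T=np.eye(4);T[:3,:3]=R.from_quat(o["orientation"]).as_matrix();T[:3,3]=o["tcp_pos"]
        C=T@np.array(s["mount"])
    else: C=np.linalg.inv(np.array(s["view"]))
    return s["img"],K,C
def save(name,img): cv2.imwrite("pics/"+name+".png",img[:,:,::-1])
def ray(K,C,u,v):
    d=C[:3,:3]@np.linalg.solve(K,[u,v,1.]);return C[:3,3],d
def onz(K,C,u,v,z):
    c,d=ray(K,C,u,v);return c+d*(z-c[2])/d[2]
def tri(rays):
    A=np.zeros((3,3));b=np.zeros(3)
    for c,d in rays:
        d=d/np.linalg.norm(d);P=np.eye(3)-np.outer(d,d);A+=P;b+=P@c
    x=np.linalg.solve(A,b)
    return x,[np.linalg.norm(np.cross(x-c,d/np.linalg.norm(d))) for c,d in rays]
def proj(K,C,p):
    q=np.linalg.inv(C)@np.append(p,1);q=K@q[:3];return q[:2]/q[2]
E
python3 - <<'E'
from h import *
a=cv2.imread("pics/top0.png");cv2.imwrite("pics/topc.png",cv2.resize(a[150:300,150:390],None,fx=3.3,fy=3.3,interpolation=cv2.INTER_CUBIC))
cv2.imwrite("pics/tops.png",cv2.resize(a[210:290,370:490],None,fx=5,fy=5,interpolation=cv2.INTER_CUBIC))
a=cv2.imread("pics/scene0.png");cv2.imwrite("pics/scc.png",cv2.resize(a[180:340,160:520],None,fx=2.2,fy=2.2,interpolation=cv2.INTER_CUBIC))
E
```

```text
(no output)
```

View pics/topc.png

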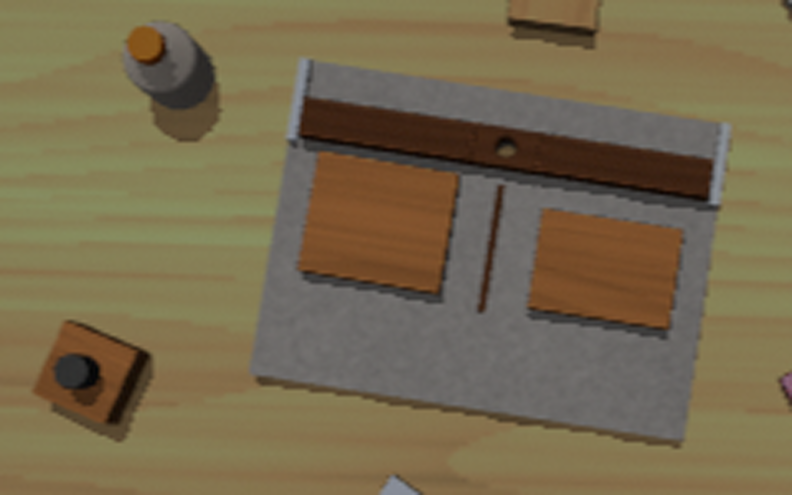

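View pics/tops.png

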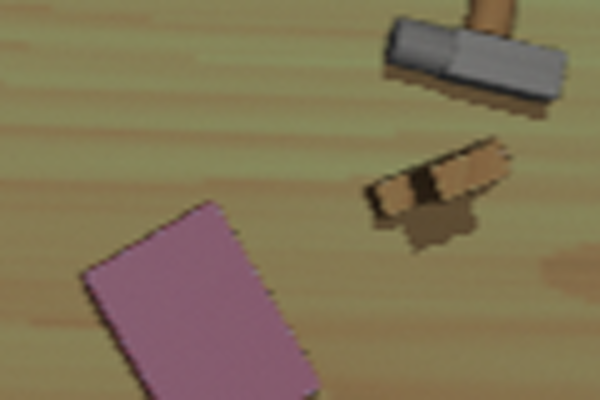

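View pics/scc.png

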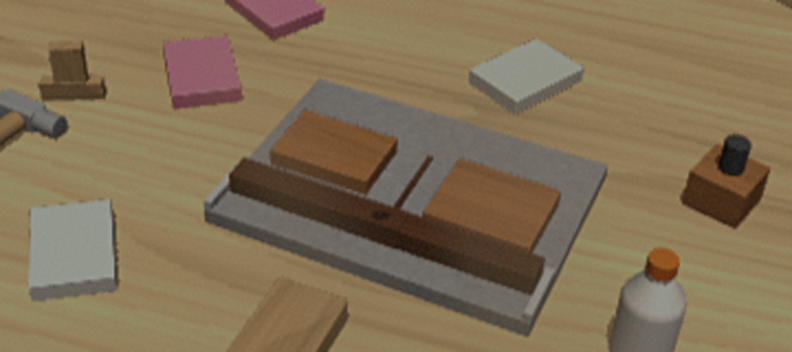

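```bash
python3 - <<'E'
from h import *
_,Kt,Ct=cam("top");_,Ks,Cs=cam("scene")
def t(x,y):return (x+.5)/3.3-.5+150,(y+.5)/3.3-.5+150
def s(x,y):return (x+.5)/2.2-.5+160,(y+.5)/2.2-.5+180
def ts(x,y):return (x+.5)/5-.5+370,(y+.5)/5-.5+210
for n,a,b in [("pinhead top",t(74,370),s(738,143)),("hole",t(506,147),s(382,214)),
 ("jig near left",t(253,374),s(607,168)),("jig near right",t(682,439),s(321,81)),
 ("short near R",t(668,327),s(305,113)),("short near L",t(529,310),s(398,147)),("short far L",t(543,208),s(368,188)),("short far R",t(684,229),s(271,150)),
 ("long nearL",t(299,269),s(559,189)),("long nearR",t(440,292),s(461,160)),
 ("glue cap",t(145,44),s(662,256)),("holder nearcorner",t(36,390),s(769,177)),("holder far L",t(67,322),s(0,0)),("spacer grip",ts(424,187),s(68,45))]:
    x,e=tri([ray(Kt,Ct,*a),ray(Ks,Cs,*b)]);print(n,x,np.array(e))
for n,a,z in [("jigNL",t(253,374),.018),("jigNR",t(682,439),.018),("holder",t(36,390),.044),("",t(67,322),.044),("",t(149,352),.044),("",t(107,424),.044),("sp foot L",ts(367,190),.024),("spR",ts(498,138),.024),("spR2",ts(510,155),.024),("spL2",ts(380,218),.024),("hammer",ts(555,100),.0),("hammerL",ts(388,70),.0),("pinkcorner",ts(210,200),.02)]:
    print(n,onz(Kt,Ct,*a,z))
E
```

```text
pinhead top [0.4584 0.3559 0.0771] [0.0013 0.0013]
hole [0.6392 0.0448 0.0404] [0.0008 0.0008]
jig near left [0.4601 0.2363 0.012 ] [0.0012 0.0012]
jig near right [ 0.4193 -0.0973  0.0141] [0.0012 0.0012]
short near R [ 0.505  -0.0838  0.0326] [0.0004 0.0004]
short near L [0.5153 0.0237 0.0233] [0.001 0.001]
short far L [0.5942 0.0157 0.0282] [0.0014 0.0014]
short far R [ 0.5803 -0.0935  0.0362] [0.0011 0.0011]
long nearL [0.5409 0.1989 0.0377] [0.0001 0.0001]
long nearR [0.5263 0.0931 0.0338] [0.0019 0.0019]
glue cap [0.6937 0.3037 0.1197] [0.0002 0.0002]
holder nearcorner [0.4431 0.3959 0.0324] [0.0005 0.0005]
holder far L [0.6735 0.0394 0.4199] [0.2894 0.2894]
spacer grip [ 0.5194 -0.3449  0.066 ] [0.0106 0.0106]
jigNL [0.4602 0.2341 0.018 ]
jigNR [ 0.4197 -0.0982  0.018 ]
holder [0.4431 0.3918 0.044 ]
 [0.495  0.3713 0.044 ]
 [0.4742 0.3084 0.044 ]
 [0.4192 0.3372 0.044 ]
sp foot L [ 0.5153 -0.3173  0.024 ]
spR [ 0.5439 -0.3844  0.024 ]
spR2 [ 0.5354 -0.3906  0.024 ]
spL2 [ 0.5011 -0.324   0.024 ]
hammer [ 0.5666 -0.4216  0.    ]
hammerL [ 0.5798 -0.3339  0.    ]
pinkcorner [ 0.508  -0.2377  0.02  ]
```

```bash
cat >> h.py <<'E'
def plan(p,ydir=None):
    o=monitor.get_obs();M=R.from_quat(o["orientation"])
    if ydir is not None:
        y=np.array([ydir[0],ydir[1],0.]);y/=np.linalg.norm(y)
        if y@M.as_matrix()[:,1]<0:y=-y
        z=np.array([0,0,-1.]);T=R.from_matrix(np.c_[np.cross(y,z),y,z])
    else: T=M
    rv=(M.inv()*T).as_rotvec();d=np.array(p)-o["tcp_pos"]
    print("t",o["clock"],"tcp",o["tcp_pos"],"ydir",M.as_matrix()[:2,1],"z",M.as_matrix()[:,2],"w",o["width"],"F",o["ft_force"])
    print(" turn deg",np.degrees(rv),"frac",rv/(np.pi/2)," then shift mm",1000*T.inv().apply(d)," frac",T.inv().apply(d)/.3,"dist",np.linalg.norm(d)*1000)
E
python3 -c "
from h import *
plan([.457,.356,.2],[.122,.9925])"
```

```text
t 0.25 tcp [0.2576 0.5964 0.2181] ydir [0.3965 0.918 ] z [-0.0005 -0.0011 -1.    ] w 0.09302989682945699 F [ 0.34    0.1884 -0.9604]
 turn deg [ -0.0702  -0.0116 -16.3513] frac [-0.0008 -0.0001 -0.1817]  then shift mm [-227.2513 -214.2546   18.0896]  frac [-0.7575 -0.7142  0.0603] dist 312.85048227420714
```

Request:
apply_moves(series=[[0, 0, -0.061, 0, 0, 0, 1], [0, 0, -0.061, 0, 0, 0, 1], [0, 0, -0.06, 0, 0, 0, 1], [0, 0, 0, -0.0758, -0.0714, 0.006, 1], [0, 0, 0, -0.0758, -0.0714, 0.006, 1], [0, 0, 0, -0.0758, -0.0714, 0.006, 1], [0, 0, 0, -0.0758, -0.0714, 0.006, 1], [0, 0, 0, -0.0758, -0.0714, 0.006, 1], [0, 0, 0, -0.0758, -0.0714, 0.006, 1], [0, 0, 0, -0.0758, -0.0714, 0.006, 1], [0, 0, 0, -0.0758, -0.0714, 0.006, 1], [0, 0, 0, -0.0758, -0.0714, 0.006, 1], [0, 0, 0, -0.0758, -0.0714, 0.006, 1], [0, 0, 0, 0, 0, 0, 1], [0, 0, 0, 0, 0, 0, 1]])

```text
clock: 1.75
tcp_pos: [0.4577, 0.356, 0.2005]
orientation: [0.062, 0.998, 0.0, -0.0]
ft_force: [-0.4, -0.4, 0.3]
width: 0.0926
```

```bash
python3 -c "
from h import *
i,K,C=cam('wrist');save('w1',i);np.savez('w1',K=K,C=C)
plan([.457,.356,.2],[.122,.9925])"
```

```text
t 1.8 tcp [0.4567 0.3573 0.2006] ydir [0.1209 0.9927] z [-0.0008  0.0008 -1.    ] w 0.09289214753278216 F [-1.1926 -0.4708 -0.0742]
 turn deg [ 0.0421 -0.0536  0.0632] frac [ 0.0005 -0.0006  0.0007]  then shift mm [-0.4244 -1.2136  0.6204]  frac [-0.0014 -0.004   0.0021] dist 1.4275426296756222
```

View pics/w1.png

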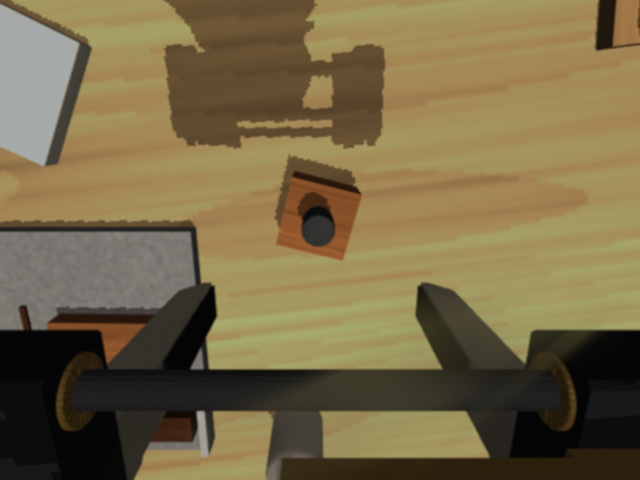

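```bash
python3 - <<'E'
from h import *
a=cv2.imread('pics/w1.png');cv2.imwrite('pics/w1c.png',cv2.resize(a[160:270,250:390],None,fx=5.5,fy=5.5,interpolation=cv2.INTER_CUBIC))
d=np.load('w1.npz')
g=cv2.cvtColor(a,cv2.COLOR_BGR2HSV)
print(a[228,300:340].tolist())
m=((a[:,:,2].astype(int)-a[:,:,0]<25)&(a.max(2)<90)).astype(np.uint8)
m[:160]=0;m[270:]=0;m[:,:250]=0;m[:,390:]=0
n,l,s,c=cv2.connectedComponentsWithStats(m)
for i in range(1,n):
  if s[i,4]>50:print(s[i],c[i])
E
```

```text
[[42, 80, 134], [33, 59, 96], [35, 43, 57], [42, 44, 44], [46, 46, 48], [48, 49, 50], [47, 48, 49], [47, 49, 48], [44, 46, 47], [46, 48, 49], [47, 49, 50], [47, 50, 50], [46, 49, 48], [47, 50, 51], [47, 50, 50], [49, 52, 52], [49, 51, 51], [48, 51, 52], [48, 51, 51], [49, 52, 52], [49, 51, 52], [51, 54, 53], [49, 52, 52], [49, 52, 52], [49, 52, 52], [49, 52, 52], [49, 51, 51], [50, 53, 52], [50, 51, 51], [50, 52, 52], [49, 51, 51], [48, 50, 51], [43, 45, 46], [40, 43, 45], [35, 47, 68], [34, 64, 107], [39, 77, 128], [39, 78, 132], [40, 78, 131], [38, 77, 130]]
[ 302  206   32   40 1015] [317.7232 225.934 ]
```

View pics/w1c.png

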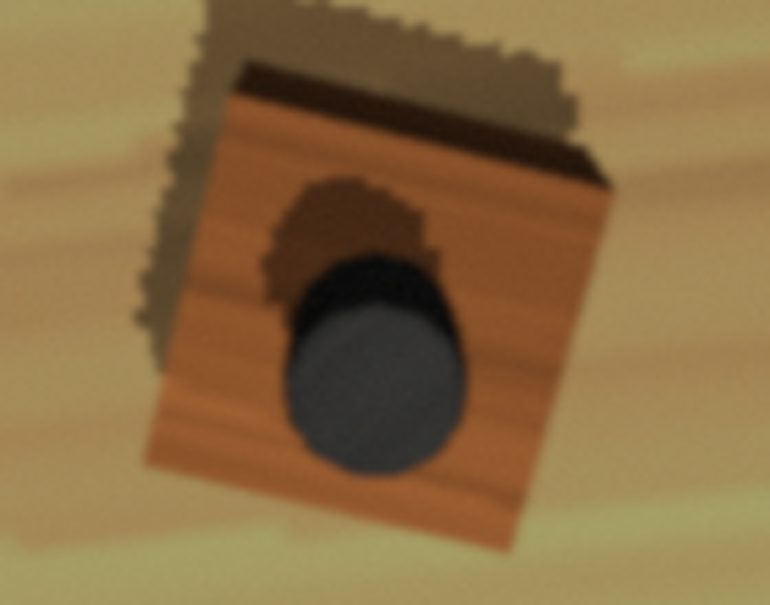

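```bash
python3 - <<'E'
from h import *
d=np.load('w1.npz')
for z in (.074,.08):
  print(onz(d['K'],d['C'],318.0,230.3,z))
# holder corners top
for u,v in [(144,463),(508,552),(613,188),(231,95)]:
  print(onz(d['K'],d['C'],249.6+u/5.5,159.6+v/5.5,.044))
# triangulate with top view
_,Kt,Ct=cam("top")
print(tri([ray(d['K'],d['C'],318,230.3),ray(Kt,Ct,172.5,261.8)]))
E
```

```text
[0.4582 0.3583 0.074 ]
[0.4566 0.3584 0.08  ]
[0.4738 0.3199 0.044 ]
[0.4956 0.3749 0.044 ]
[0.4396 0.3967 0.044 ]
[0.4186 0.3414 0.044 ]
(array([0.4595, 0.3574, 0.0663]), [np.float64(0.0010756945937674713), np.float64(0.001075694593767421)])
```

```bash
python3 -c "
from h import *
plan([.63,.02,.22])"
```

```text
t 1.85 tcp [0.4563 0.3579 0.2007] ydir [0.1194 0.9928] z [-0.0009  0.0011 -1.    ] w 0.09267248912177488 F [-0.7382 -0.0747  0.5577]
 turn deg [0. 0. 0.] frac [0. 0. 0.]  then shift mm [-212.8173 -314.7263  -19.8466]  frac [-0.7094 -1.0491 -0.0662] dist 380.44416725610927
```

Request:
apply_moves(series=[[0, 0, 0, -0.0709, -0.105, -0.0066, 1], [0, 0, 0, -0.0709, -0.105, -0.0066, 1], [0, 0, 0, -0.0709, -0.105, -0.0066, 1], [0, 0, 0, -0.0709, -0.105, -0.0066, 1], [0, 0, 0, -0.0709, -0.105, -0.0066, 1], [0, 0, 0, -0.0709, -0.105, -0.0066, 1], [0, 0, 0, -0.0709, -0.105, -0.0066, 1], [0, 0, 0, -0.0709, -0.105, -0.0066, 1], [0, 0, 0, -0.0709, -0.105, -0.0066, 1], [0, 0, 0, -0.0709, -0.105, -0.0066, 1], [0, 0, 0, 0, 0, 0, 1], [0, 0, 0, 0, 0, 0, 1], [0, 0, 0, 0, 0, 0, 1]])

```text
clock: 3.15
tcp_pos: [0.6297, 0.0211, 0.2203]
orientation: [0.059, 0.998, 0.001, -0.0]
ft_force: [0.3, 0.9, 0.6]
width: 0.093
```

```bash
python3 - <<'E'
from h import *
i,K,C=cam('wrist');save('w2',i)
P=[C[:3,3]]
for k in range(4):
  _,_,c=cam('wrist');P.append(c[:3,3])
P=np.array(P);print(P); 
np.savez('w2',K=K,C=C,P=P)
plan([.63,.02,.22],[.122,.9925])
E
```

```text
[[0.5509 0.0306 0.3864]
 [0.5508 0.0307 0.3865]
 [0.5509 0.0304 0.3865]
 [0.5509 0.0301 0.3866]
 [0.551  0.0296 0.3866]]
t 3.4 tcp [0.63   0.0193 0.2205] ydir [0.1195 0.9928] z [-0.0001  0.0004 -1.    ] w 0.09320826783874882 F [0.0647 0.011  0.989 ]
 turn deg [ 0.024  -0.0114  0.1473] frac [ 0.0003 -0.0001  0.0016]  then shift mm [0.0552 0.6562 0.5453]  frac [0.0002 0.0022 0.0018] dist 0.8549961211084234
```

View pics/w2.png

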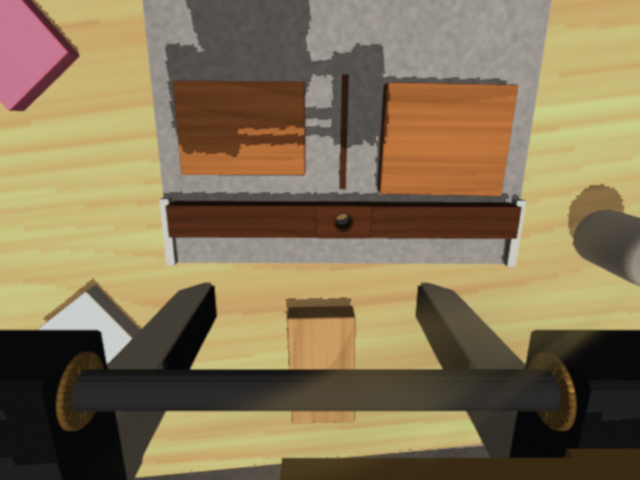

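```bash
python3 - <<'E'
from h import *
a=cv2.imread('pics/w2.png')
cv2.imwrite('pics/w2c.png',cv2.resize(a[190:250,300:390],None,fx=8,fy=8,interpolation=cv2.INTER_CUBIC))
cv2.imwrite('pics/w2d.png',cv2.resize(a[60:270,150:350],None,fx=2.8,fy=2.8,interpolation=cv2.INTER_CUBIC))
E
```

```text
(no output)
```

View pics/w2c.png

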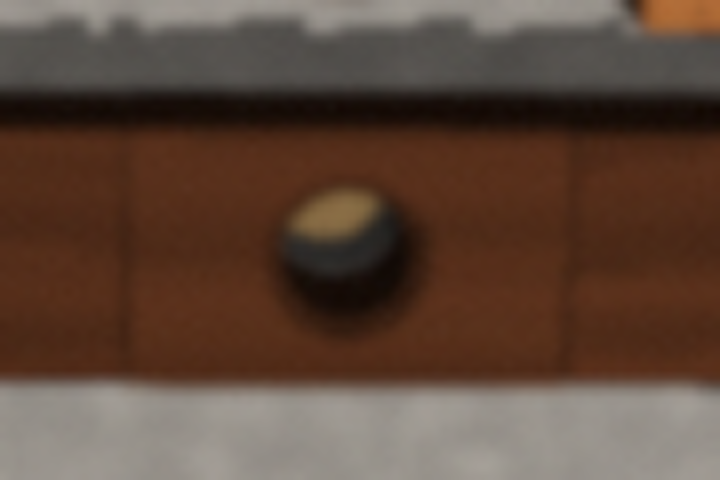

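View pics/w2d.png

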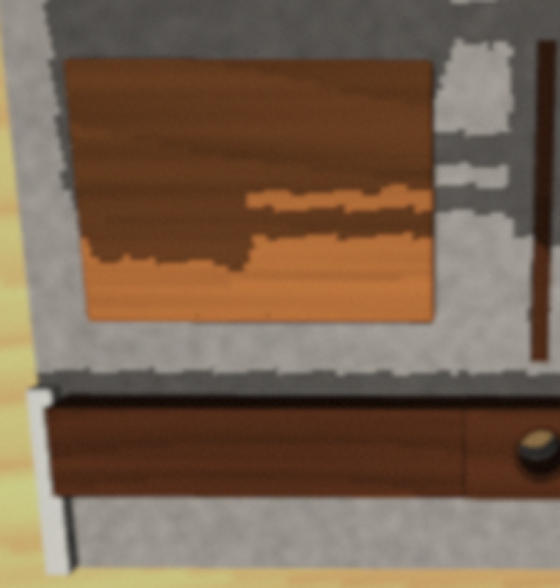

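```bash
python3 - <<'E'
from h import *
d=np.load('w2.npz');K,C=d['K'],d['C']
print("hole",onz(K,C,342.8,221.7,.042))
_,Kt,Ct=cam("top")
print("hole tri w/top",tri([ray(K,C,342.8,221.7),ray(Kt,Ct,(506.5)/3.3-.5+150,(147.5)/3.3-.5+150)]))
fl=onz(K,C,168,204.5,.042);fr=onz(K,C,519,205.8,.042);fl2=onz(K,C,170,237,.042);fr2=onz(K,C,518,238,.042)
print("fence",fl,fr,fl2,fr2,fr-fl,np.linalg.norm(fr-fl),(fl+fr+fl2+fr2)/4)
P=[onz(K,C,u,v,.038) for u,v in [(181.7,174.3),(304.3,174.3),(304,81),(173.6,81)]]
for p in P:print("panel",p)
print([np.linalg.norm(P[k]-P[k-1]) for k in range(4)])
print("heights tri panel farL/top", tri([ray(K,C,304.3,174.3),ray(Kt,Ct,(543.5)/3.3-.5+150,(208.5)/3.3-.5+150)]))
e=P[1]-P[0];print(e/np.linalg.norm(e)); e=P[2]-P[3];print(e/np.linalg.norm(e))
e=fr-fl;print(e/np.linalg.norm(e));e=fr2-fl2;print(e/np.linalg.norm(e))
print([onz(K,C,u,v,.038) for u,v in [(386,83),(517,85),(379,192),(504,194)]])
print(monitor.get_obs()["tcp_pos"])
E
```

```text
hole [0.6389 0.0456 0.042 ]
hole tri w/top (array([0.6391, 0.0448, 0.0417]), [np.float64(0.0008049036677109155), np.float64(0.0008049036677109132)])
fence [ 0.6048 -0.1078  0.042 ] [0.6428 0.2037 0.042 ] [ 0.6346 -0.1127  0.042 ] [0.6731 0.2037 0.042 ] [0.0381 0.3115 0.    ] 0.31383359574294767 [0.6388 0.0467 0.042 ]
panel [ 0.5802 -0.0914  0.038 ]
panel [0.5929 0.0162 0.038 ]
panel [0.5166 0.0256 0.038 ]
panel [ 0.504  -0.0816  0.038 ]
[np.float64(0.07683525813715553), np.float64(0.10831045942940735), np.float64(0.07688296574879755), np.float64(0.10797352787860161)]
heights tri panel farL/top (array([ 0.598 ,  0.0146, -0.0017]), [np.float64(0.0002167613354914957), np.float64(0.00021676133549197716)])
[0.1174 0.9931 0.    ]
[0.1169 0.9931 0.    ]
[0.1213 0.9926 0.    ]
[0.1207 0.9927 0.    ]
[array([0.5261, 0.093 , 0.038 ]), array([0.5404, 0.2011, 0.038 ]), array([0.6164, 0.0807, 0.038 ]), array([0.6314, 0.192 , 0.038 ])]
[0.6301 0.0189 0.2206]
```

```bash
python3 -c "
from h import *
plan([.4567,.3583,.2],[.1205,.9927])"
```

```text
t 3.45 tcp [0.6301 0.0189 0.2206] ydir [0.1201 0.9928] z [ 0.      0.0002 -1.    ] w 0.09314013343568872 F [-0.0446  0.0784  0.4418]
 turn deg [ 0.0139 -0.0008  0.025 ] frac [ 0.0002 -0.      0.0003]  then shift mm [212.9855 316.0227  20.5735]  frac [0.71   1.0534 0.0686] dist 381.6496466209853
```

Request:
apply_moves(series=[[0, 0, 0, 0.071, 0.1053, 0.0069, 1], [0, 0, 0, 0.071, 0.1053, 0.0069, 1], [0, 0, 0, 0.071, 0.1053, 0.0069, 1], [0, 0, 0, 0.071, 0.1053, 0.0069, 1], [0, 0, 0, 0.071, 0.1053, 0.0069, 1], [0, 0, 0, 0.071, 0.1053, 0.0069, 1], [0, 0, 0, 0.071, 0.1053, 0.0069, 1], [0, 0, 0, 0.071, 0.1053, 0.0069, 1], [0, 0, 0, 0.071, 0.1053, 0.0069, 1], [0, 0, 0, 0.071, 0.1053, 0.0069, 1], [0, 0, 0, 0, 0, 0.08, 1], [0, 0, 0, 0, 0, 0.08, 1], [0, 0, 0, 0, 0, 0.08, 1], [0, 0, 0, 0, 0, 0.08, 1], [0, 0, 0, 0, 0, 0.04, 1], [0, 0, 0, 0, 0, 0, 1], [0, 0, 0, 0, 0, 0, 1], [0, 0, 0, 0, 0, 0, 1]])

```text
clock: 5.25
tcp_pos: [0.458, 0.3581, 0.0931]
orientation: [0.061, 0.998, 0.001, 0.001]
ft_force: [-0.2, -1.1, -0.7]
width: 0.0928
```

```bash
python3 -c "
from h import *
i,K,C=cam('wrist');save('w3',i);np.savez('w3',K=K,C=C)
plan([.4567,.3583,.049],[.1205,.9927])
print(proj(K,C,[.4567,.3583,.08]))"
```

```text
t 5.3 tcp [0.458  0.358  0.0931] ydir [0.1216 0.9926] z [ 0.0021  0.0017 -1.    ] w 0.09296365119342047 F [-0.1317 -0.3928 -0.374 ]
 turn deg [ 0.1126  0.1066 -0.0616] frac [ 0.0013  0.0012 -0.0007]  then shift mm [ 1.3387  0.152  44.1   ]  frac [0.0045 0.0005 0.147 ] dist 44.12055110219899
[314.6767 287.3634]
```

View pics/w3.png

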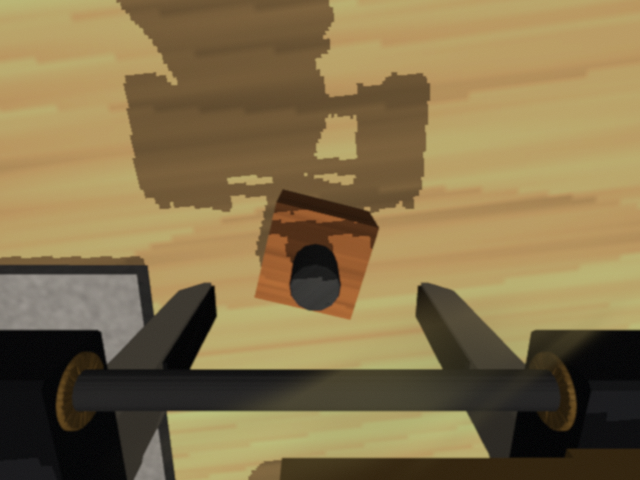

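Request:
apply_moves(series=[[0, 0, 0, 0.0045, 0.0005, 0.049, 1], [0, 0, 0, 0, 0, 0.049, 1], [0, 0, 0, 0, 0, 0.049, 1], [0, 0, 0, 0, 0, 0, 1], [0, 0, 0, 0, 0, 0, 1], [0, 0, 0, 0, 0, 0, 0.2], [0, 0, 0, 0, 0, 0, 0.2], [0, 0, 0, 0, 0, 0, 0.2], [0, 0, 0, 0, 0, 0, 0.2], [0, 0, 0, 0, 0, 0, 0.2], [0, 0, 0, 0, 0, 0, 0.2], [0, 0, 0, 0, 0, 0, 0.2]], force=25)

```text
clock: 6.5
tcp_pos: [0.4559, 0.3577, 0.0476]
orientation: [0.061, 0.998, -0.0, -0.0]
ft_force: [-0.8, 0.6, 0.6]
width: 0.0415
```

```bash
python3 -c "
from h import *
i,K,C=cam('wrist');save('w4',i);np.savez('w4',K=K,C=C)
plan([.4567,.3583,.15],[.1205,.9927])
print(proj(K,C,[.4567,.3583,.08]))"
```

```text
t 6.55 tcp [0.4559 0.3576 0.0476] ydir [0.1216 0.9926] z [-0.0001 -0.0001 -1.    ] w 0.03777522615034488 F [ 0.1689  0.1481 -0.2042]
 turn deg [-0.0042 -0.0053 -0.0624] frac [-0.     -0.0001 -0.0007]  then shift mm [  -0.7232    0.745  -102.3763]  frac [-0.0024  0.0025 -0.3413] dist 102.38158470489549
[316.0979 340.1051]
```

View pics/w4.png

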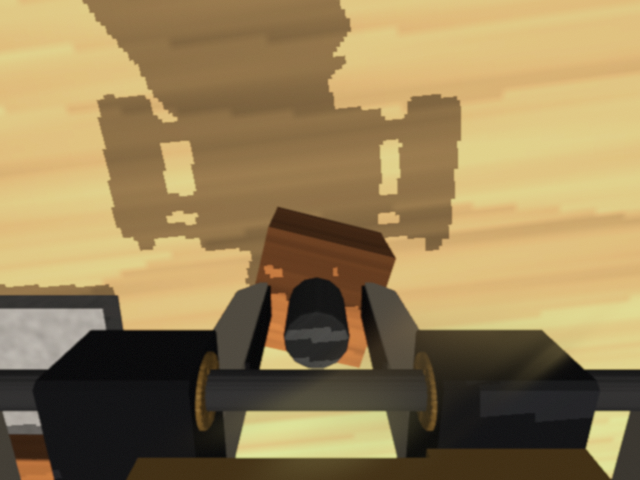

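Request:
apply_moves(series=[[0, 0, 0, 0, 0, 0, 0.15], [0, 0, 0, 0, 0, 0, 0.15], [0, 0, 0, 0, 0, 0, 0.15], [0, 0, 0, 0, 0, 0, 0.15], [0, 0, 0, 0, 0, 0, 0.15], [0, 0, 0, 0, 0, -0.04, 0.15], [0, 0, 0, 0, 0, -0.08, 0.15], [0, 0, 0, 0, 0, -0.1, 0.15], [0, 0, 0, 0, 0, -0.1, 0.15], [0, 0, 0, 0, 0, 0, 0.15], [0, 0, 0, 0, 0, 0, 0.15]])

```text
clock: 7.65
tcp_pos: [0.456, 0.3577, 0.1446]
orientation: [0.061, 0.998, 0.0, 0.001]
ft_force: [0.7, 0.5, -2.1]
width: 0.0258
```

```bash
python3 -c "
from h import *
i,K,C=cam('wrist');save('w5',i);np.savez('w5',K=K,C=C)
plan([.639,.0453,.15],[.1205,.9927])
o=monitor.get_obs();M=R.from_quat(o['orientation']).as_matrix()
for x in (-2,0,2):
  print(x,proj(K,C,o['tcp_pos']+M@np.array([x/1000,0,-.031])))"
```

```text
t 7.7 tcp [0.4554 0.3572 0.1435] ydir [0.1216 0.9926] z [-0.0007 -0.0007 -1.    ] w 0.025403521729781074 F [-0.2033 -0.2267 -0.4417]
 turn deg [-0.0443 -0.037  -0.0611] frac [-0.0005 -0.0004 -0.0007]  then shift mm [-219.8341 -287.5064   -6.483 ]  frac [-0.7328 -0.9584 -0.0216] dist 361.9792771384869
-2 [312.9213 338.368 ]
0 [312.9129 333.8298]
2 [312.9045 329.2575]
```

View pics/w5.png

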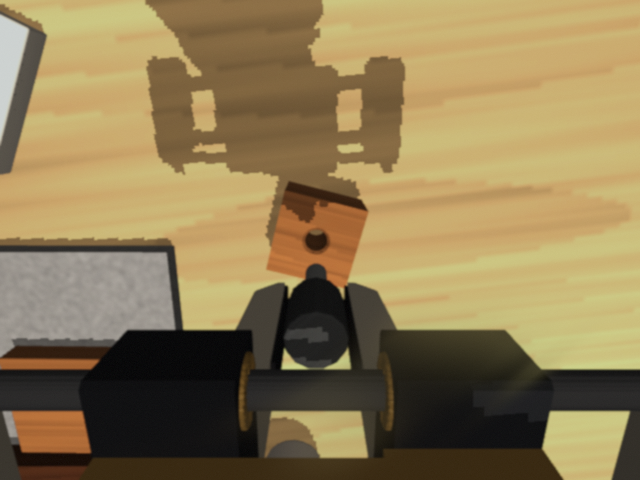

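```bash
python3 - <<'E'
from h import *
a=cv2.imread('pics/w5.png')
cv2.imwrite('pics/w5c.png',cv2.resize(a[230:380,250:390],None,fx=4,fy=4,interpolation=cv2.INTER_CUBIC))
b=np.clip(a[230:380,250:390].astype(float)*2.5,0,255).astype(np.uint8)
cv2.imwrite('pics/w5c.png',cv2.resize(b,None,fx=4,fy=4,interpolation=cv2.INTER_CUBIC))
s=np.load('w5.npz');K=s['K'];from station import snapshot
mt=np.array(snapshot('wrist')['mount'])
for x in (-3,-2,-1,0,1):
  print(x,[proj(K,mt,np.array([x/1000,0,z])) for z in (-.031,.005,.045)])
E
```

```text
-3 [array([314.2513, 343.3274]), array([314.52  , 302.6671]), array([314.7221, 272.0728])]
-2 [array([314.2498, 341.0597]), array([314.5192, 300.7561]), array([314.7217, 270.4484])]
-1 [array([314.2483, 338.7835]), array([314.5184, 298.8393]), array([314.7213, 268.8199])]
0 [array([314.2468, 336.4989]), array([314.5175, 296.9167]), array([314.7209, 267.1872])]
1 [array([314.2453, 334.2057]), array([314.5167, 294.9882]), array([314.7205, 265.5505])]
```

View pics/w5c.png

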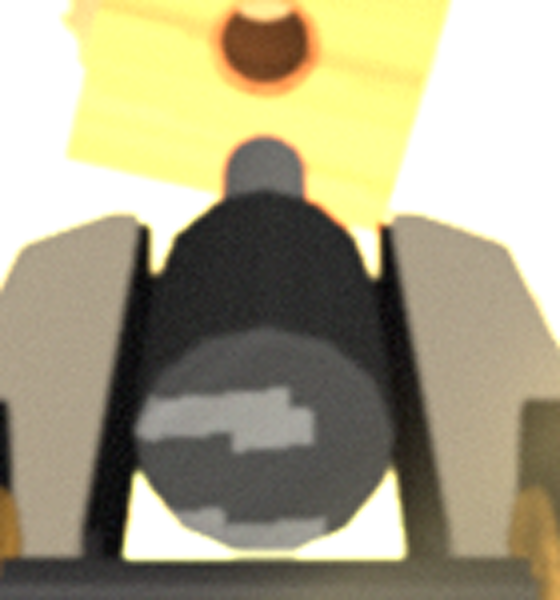

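```bash
python3 -c "
from h import *
plan([.6377,.0450,.14],[.1205,.9927])"
```

```text
t 7.75 tcp [0.4551 0.3569 0.1428] ydir [0.1216 0.9926] z [-0.0019 -0.0016 -1.    ] w 0.025149048259415288 F [-0.6926  0.2923 -1.3853]
 turn deg [-0.1053 -0.0956 -0.0614] frac [-0.0012 -0.0011 -0.0007]  then shift mm [-218.8551 -287.6664    2.789 ]  frac [-0.7295 -0.9589  0.0093] dist 361.4654877940962
```

Request:
apply_moves(series=[[0, 0, 0, -0.073, -0.0959, 0, 0.15], [0, 0, 0, -0.073, -0.0959, 0, 0.15], [0, 0, 0, -0.073, -0.0959, 0, 0.15], [0, 0, 0, -0.073, -0.0959, 0, 0.15], [0, 0, 0, -0.073, -0.0959, 0, 0.15], [0, 0, 0, -0.073, -0.0959, 0, 0.15], [0, 0, 0, -0.073, -0.0959, 0, 0.15], [0, 0, 0, -0.073, -0.0959, 0, 0.15], [0, 0, 0, -0.073, -0.0959, 0, 0.15], [0, 0, 0, -0.073, -0.0959, 0, 0.15], [0, 0, 0, 0, 0, 0, 0.15], [0, 0, 0, 0, 0, 0, 0.15], [0, 0, 0, 0, 0, 0, 0.15], [0, 0, 0, 0, 0, 0, 0.15], [0, 0, 0, 0, 0, 0, 0.15]])

```text
clock: 9.25
tcp_pos: [0.6378, 0.0471, 0.1436]
orientation: [0.06, 0.998, 0.0, -0.0]
ft_force: [-0.8, 0.6, -0.4]
width: 0.0257
```

```bash
python3 -c "
from h import *
i,K,C=cam('wrist');save('w6',i);np.savez('w6',K=K,C=C)
plan([.6377,.0450,.102],[.1205,.9927])
b=np.clip(i[200:380,220:420].astype(float)*1.8,0,255).astype(np.uint8)
save('w6c',cv2.resize(b,None,fx=3.2,fy=3.2,interpolation=cv2.INTER_CUBIC))
print(proj(K,C,[.6389,.0456,.042]))"
```

```text
t 9.3 tcp [0.6379 0.0467 0.1437] ydir [0.1197 0.9928] z [-0.0003  0.0004 -1.    ] w 0.026078495778856896 F [ 0.9735  0.0219 -0.7709]
 turn deg [ 0.0197 -0.0215  0.044 ] frac [ 0.0002 -0.0002  0.0005]  then shift mm [ 0.0185 -1.7629 41.6718]  frac [ 0.0001 -0.0059  0.1389] dist 41.70903623231597
[312.8958 240.9115]
```

View pics/w6c.png

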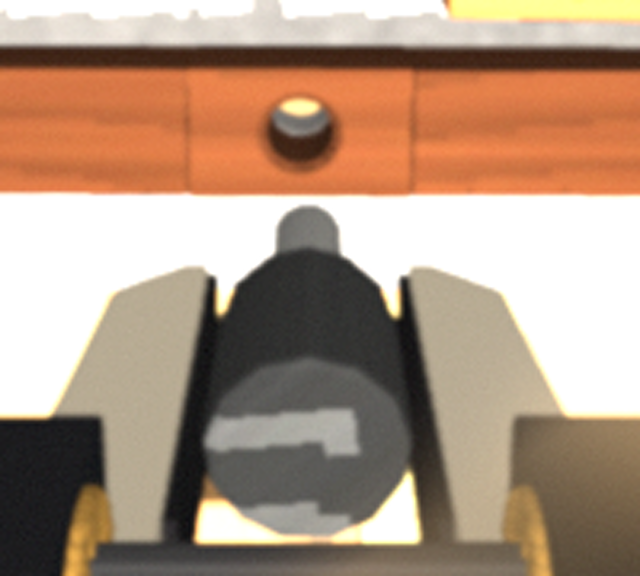

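```bash
python3 -c "
from h import *
d=np.load('w6.npz')
h=onz(d['K'],d['C'],314.1-.3,240-.3,.042);print(h)
x=np.array([-.9927,.1205,0]);y=np.array([.1205,.9927,0])
for ox in(-.0007,-.0015):
  print(h-ox*x-.0008*y)
plan([.6377,.0453,.102])"
```

```text
[0.6381 0.0463 0.042 ]
[0.6373 0.0456 0.042 ]
[0.6365 0.0457 0.042 ]
t 9.3 tcp [0.6379 0.0467 0.1437] ydir [0.1197 0.9928] z [-0.0003  0.0004 -1.    ] w 0.026078495778856896 F [ 0.9735  0.0219 -0.7709]
 turn deg [0. 0. 0.] frac [0. 0. 0.]  then shift mm [ 0.0402 -1.4794 41.6713]  frac [ 0.0001 -0.0049  0.1389] dist 41.69754218569272
```

Request:
apply_moves(series=[[0, 0, 0, 0.002, -0.001, 0.047, 0.15], [0, 0, 0, 0, 0, 0.047, 0.15], [0, 0, 0, 0, 0, 0.046, 0.15], [0, 0, 0, 0, 0, 0, 0.15], [0, 0, 0, 0, 0, 0, 0.15], [0, 0, 0, 0, 0, 0, 0.15], [0, 0, 0, 0, 0, 0, 0.15]])

```text
clock: 10.0
tcp_pos: [0.6382, 0.0453, 0.1023]
orientation: [0.061, 0.998, 0.0, 0.001]
ft_force: [0.1, 0.1, -1.2]
width: 0.0257
```

```bash
python3 -c "
from h import *
i,K,C=cam('wrist');save('w7',i);np.savez('w7',K=K,C=C)
plan([.6373,.0455,.09],[.1205,.9927])
b=np.clip(i[200:380,220:420].astype(float)*1.8,0,255).astype(np.uint8)
save('w7c',cv2.resize(b,None,fx=3.2,fy=3.2,interpolation=cv2.INTER_CUBIC))
"
```

```text
t 10.05 tcp [0.6381 0.0453 0.1023] ydir [0.1216 0.9926] z [ 0.0013  0.0001 -1.    ] w 0.025396989485529136 F [ 0.4899 -0.4132 -1.1769]
 turn deg [ 0.0134  0.071  -0.0655] frac [ 0.0001  0.0008 -0.0007]  then shift mm [ 0.8641  0.12   12.3198]  frac [0.0029 0.0004 0.0411] dist 12.350605379632288
```

View pics/w7c.png

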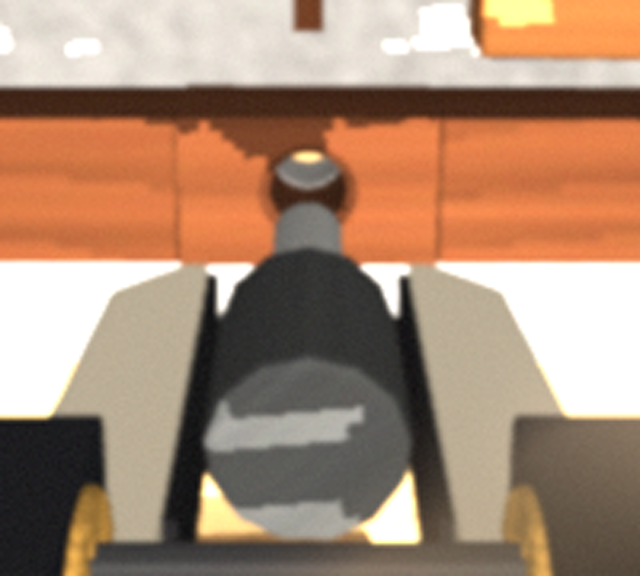

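Request:
apply_moves(series=[[0, 0, 0, 0.0027, 0.0008, 0.02, 0.15], [0, 0, 0, 0, 0, 0.02, 0.15], [0, 0, 0, 0, 0, 0.02, 0.15], [0, 0, 0, 0, 0, 0.02, 0.15], [0, 0, 0, 0, 0, 0, 0.15], [0, 0, 0, 0, 0, 0, 0.15]])

```text
clock: 10.65
tcp_pos: [0.6368, 0.0456, 0.0773]
orientation: [0.061, 0.998, -0.0, -0.0]
ft_force: [0.7, 1.4, -0.1]
width: 0.0255
```

```bash
python3 -c "
from h import *
i,K,C=cam('wrist');save('w8',i)
plan([.6373,.0455,.047],[.1205,.9927])
b=np.clip(i[200:380,220:420].astype(float)*1.8,0,255).astype(np.uint8)
save('w8c',cv2.resize(b,None,fx=3.2,fy=3.2,interpolation=cv2.INTER_CUBIC))
"
```

```text
t 10.7 tcp [0.6369 0.0456 0.0776] ydir [0.1216 0.9926] z [-0.0003 -0.0001 -1.    ] w 0.025396011526146463 F [-0.5485 -0.8837 -0.5976]
 turn deg [-0.0073 -0.0183 -0.0639] frac [-0.0001 -0.0002 -0.0007]  then shift mm [-0.4282 -0.0095 30.5797]  frac [-0.0014 -0.      0.1019] dist 30.58268930994345
```

View pics/w8c.png

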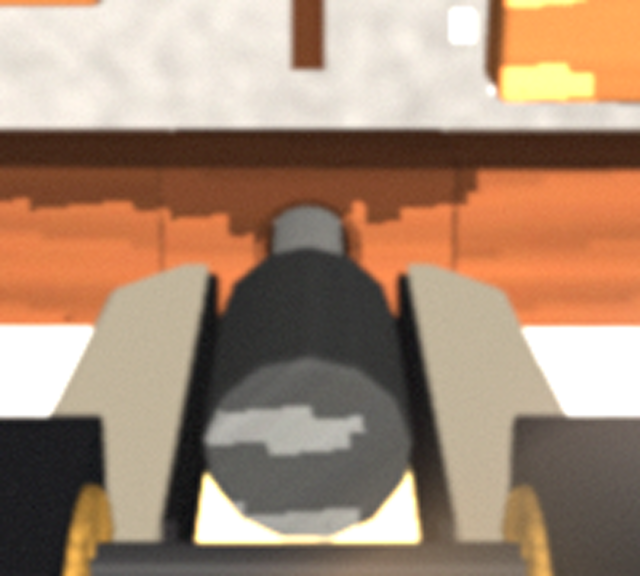

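Request:
apply_moves(series=[[0, 0, 0, 0, 0, 0.02, 0.15], [0, 0, 0, 0, 0, 0.02, 0.15], [0, 0, 0, 0, 0, 0.02, 0.15], [0, 0, 0, 0, 0, 0.02, 0.15], [0, 0, 0, 0, 0, 0.017, 0.15], [0, 0, 0, 0, 0, 0.01, 0.15], [0, 0, 0, 0, 0, 0, 0.15], [0, 0, 0, 0, 0, 0, 0.15]])

```text
clock: 11.5
tcp_pos: [0.6372, 0.0455, 0.0456]
orientation: [0.061, 0.998, -0.0, 0.0]
ft_force: [-0.0, 0.5, -0.3]
width: 0.0256
```

```bash
python3 -c "
from h import *
i,K,C=cam('wrist');save('w9',i)
plan([.6373,.0455,.047],[.1205,.9927])
i,K,C=cam('scene');save('s9',cv2.resize(i[180:340,160:520],None,fx=2.2,fy=2.2,interpolation=cv2.INTER_CUBIC))
"
```

```text
t 11.55 tcp [0.6372 0.0455 0.0457] ydir [0.1216 0.9926] z [ 0.0007 -0.     -1.    ] w 0.02564262936123259 F [-0.4537 -0.259  -0.642 ]
 turn deg [ 0.0027  0.0394 -0.0651] frac [ 0.      0.0004 -0.0007]  then shift mm [-0.0985 -0.0153 -1.3299]  frac [-0.0003 -0.0001 -0.0044] dist 1.3336412782082057
```

View pics/w9.png

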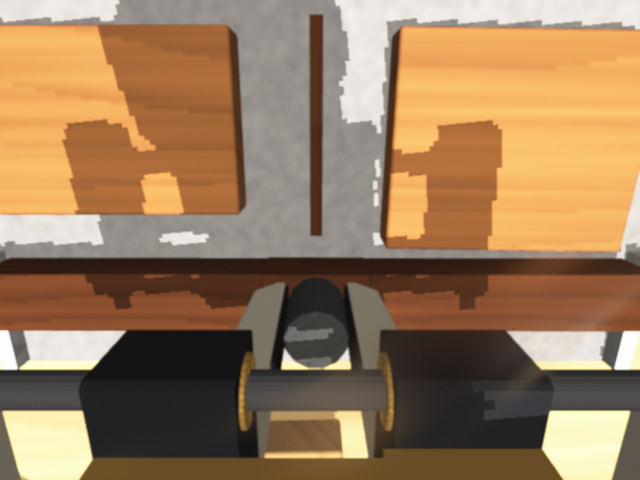

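View pics/s9.png

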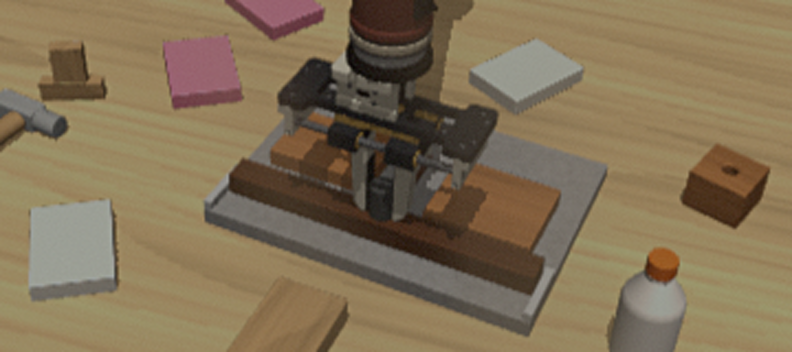

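Request:
apply_moves(series=[[0, 0, 0, 0, 0, 0.005, 0.15], [0, 0, 0, 0, 0, 0, 0.15], [0, 0, 0, 0, 0, 0, 0.15]])

```text
clock: 11.9
tcp_pos: [0.6376, 0.0455, 0.0455]
orientation: [0.061, 0.998, -0.0, 0.001]
ft_force: [-0.3, -0.1, 5.9]
width: 0.0257
```

Request:
apply_moves(series=[[0, 0, 0, 0, 0, -0.005, 0.6], [0, 0, 0, 0, 0, 0, 0.6], [0, 0, 0, 0, 0, 0, 0.6], [0, 0, 0, 0, 0, 0, 0.6], [0, 0, 0, 0, 0, -0.05, 0.6], [0, 0, 0, 0, 0, -0.1, 0.6], [0, 0, 0, 0, 0, -0.15, 0.6], [0, 0, 0, 0, 0, -0.15, 0.6], [0, 0, 0, 0, 0, -0.1, 0.6], [0, 0, 0, 0, 0, 0, 0.6], [0, 0, 0, 0, 0, 0, 0.6]])

```text
clock: 13.0
tcp_pos: [0.637, 0.0456, 0.2119]
orientation: [0.061, 0.998, 0.0, 0.001]
ft_force: [-0.7, -0.8, -1.3]
width: 0.0561
```

```bash
python3 -c "
from h import *
i,K,C=cam('wrist');save('w10',i);np.savez('w10',K=K,C=C)
plan([.5225,-.354,.2],[.914,.41])
plan([.5225,-.354,.2],[.41,-.914])
i,K,C=cam('scene');save('s10',cv2.resize(i[180:340,160:520],None,fx=2.2,fy=2.2,interpolation=cv2.INTER_CUBIC))
"
```

```text
t 13.05 tcp [0.6362 0.0455 0.2104] ydir [0.1215 0.9926] z [-0.0011 -0.0002 -1.    ] w 0.05630626855254902 F [-0.451   0.1263 -0.197 ]
 turn deg [-0.0501 -0.0475 58.8603] frac [-0.0006 -0.0005  0.654 ]  then shift mm [-317.9785 -267.2671   10.3626]  frac [-1.0599 -0.8909  0.0345] dist 415.5110587472814
t 13.05 tcp [0.6362 0.0455 0.2104] ydir [0.1215 0.9926] z [-0.0011 -0.0002 -1.    ] w 0.05630626855254902 F [-0.451   0.1263 -0.197 ]
 turn deg [ -0.0018  -0.0668 -31.1397] frac [-0.     -0.0007 -0.346 ]  then shift mm [ 267.2671 -317.9785   10.3626]  frac [ 0.8909 -1.0599  0.0345] dist 415.5110587472814
```

View pics/w10.png

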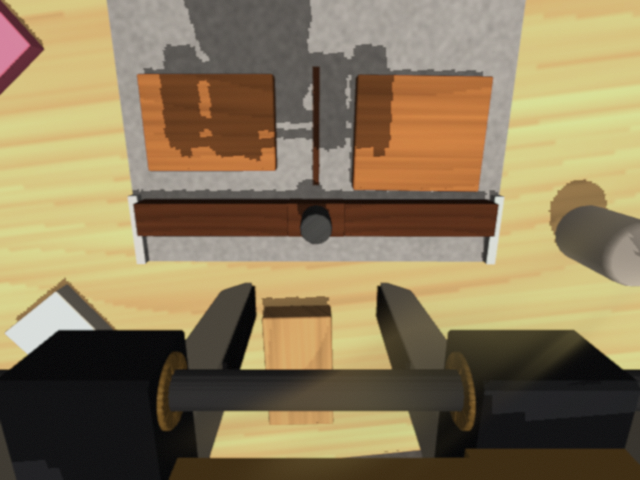

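View pics/s10.png

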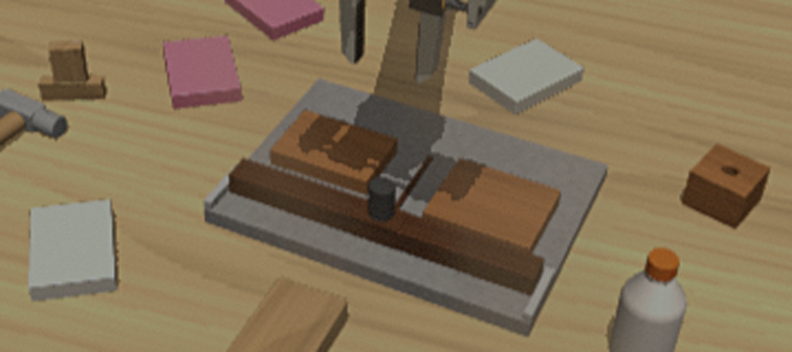

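Request:
apply_moves(series=[[0, 0, -0.0865, 0, 0, 0, 0.8], [0, 0, -0.0865, 0, 0, 0, 0.8], [0, 0, -0.0865, 0, 0, 0, 0.8], [0, 0, -0.0865, 0, 0, 0, 0.8], [0, 0, 0, 0.0742, -0.0883, 0.003, 0.8], [0, 0, 0, 0.0742, -0.0883, 0.003, 0.8], [0, 0, 0, 0.0742, -0.0883, 0.003, 0.8], [0, 0, 0, 0.0742, -0.0883, 0.003, 0.8], [0, 0, 0, 0.0742, -0.0883, 0.003, 0.8], [0, 0, 0, 0.0742, -0.0883, 0.003, 0.8], [0, 0, 0, 0.0742, -0.0883, 0.003, 0.8], [0, 0, 0, 0.0742, -0.0883, 0.003, 0.8], [0, 0, 0, 0.0742, -0.0883, 0.003, 0.8], [0, 0, 0, 0.0742, -0.0883, 0.003, 0.8], [0, 0, 0, 0.0742, -0.0883, 0.003, 0.8], [0, 0, 0, 0.0742, -0.0883, 0.003, 0.8], [0, 0, 0, 0, 0, 0, 0.8], [0, 0, 0, 0, 0, 0, 0.8], [0, 0, 0, 0, 0, 0, 0.8]])

```text
clock: 15.0
tcp_pos: [0.5237, -0.3517, 0.1988]
orientation: [-0.21, 0.978, 0.001, -0.0]
ft_force: [0.9, 1.7, 0.1]
width: 0.0744
```

```bash
python3 -c "
from h import *
i,K,C=cam('wrist');save('w11',i);np.savez('w11',K=K,C=C)
plan([.5225,-.354,.2],[.41,-.914])
save('w11c',cv2.resize(i[160:300,220:420],None,fx=4,fy=4,interpolation=cv2.INTER_CUBIC))
"
```

```text
t 15.05 tcp [ 0.5239 -0.3515  0.1991] ydir [-0.412   0.9112] z [-0.0006  0.0021 -1.    ] w 0.07440906778382987 F [-0.1912  0.3851 -0.5063]
 turn deg [0.1217 0.017  0.1683] frac [0.0014 0.0002 0.0019]  then shift mm [ 2.3381 -1.6947 -0.862 ]  frac [ 0.0078 -0.0056 -0.0029] dist 3.0135805525608292
```

View pics/w11.png

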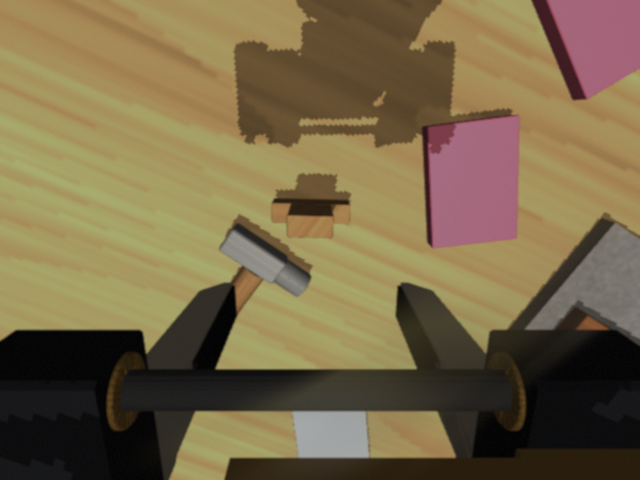

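View pics/w11c.png

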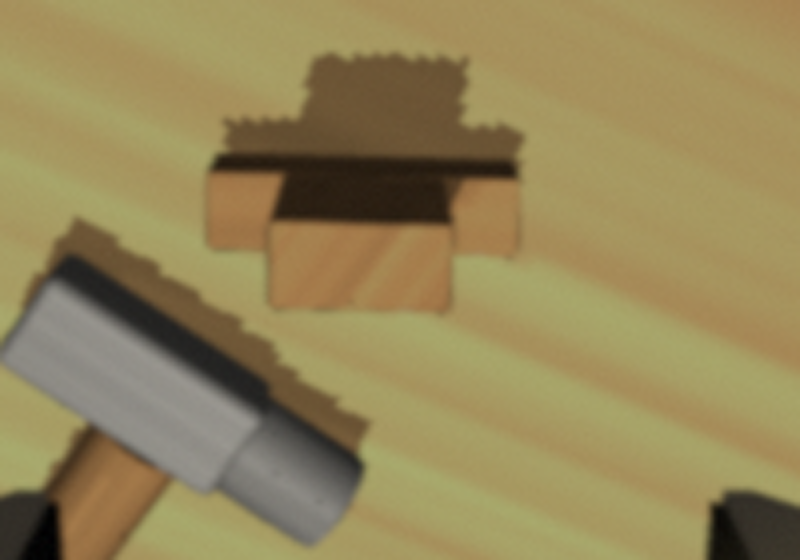

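```bash
python3 - <<'E'
from h import *
d=np.load('w11.npz');K,C=d['K'],d['C']
T=lambda u,v:(219.6+u/4,159.6+v/4)
g=np.array([onz(K,C,*T(*p),.070) for p in [(268,221),(450,221),(451,309),(268,308)]])
f=np.array([onz(K,C,*T(*p),.024) for p in [(207,171),(518,177),(520,257),(206,249)]])
_,Kt,Ct=cam("top")
for n,q in(("grip",g),("foot",f)):
  e=q[1]-q[0];e2=q[2]-q[3]
  print(n,q.mean(0),"len",np.linalg.norm(q[1]-q[0]),np.linalg.norm(q[2]-q[1]),e/np.linalg.norm(e),e2/np.linalg.norm(e2))
# two-view height of grip top centre
u,v=T(359,265)
print(tri([ray(K,C,u,v),ray(Kt,Ct,(424.5)/5-.5+370,(187.5)/5-.5+210)]))
c=f.mean(0)*.5+g.mean(0)*.5
e=np.array([-.41,.914,0]);x=np.array([-.914,-.41,0])
for n,p in [("hamtip",(362,470)),("hamtip2",(310,545)),("hambase",(270,390)),("tip3",(365,425)),("ham left",(60,260))]:
  for z in (.0,.028):
    q=onz(K,C,*T(*p),z)-c;print(n,z,"rel tool x,y mm",1000*q@x,1000*q@e)
E
```

```text
grip [ 0.5232 -0.356   0.07  ] len 0.035065507882652815 0.01766988391191023 [-0.4111  0.9116  0.    ] [-0.4057  0.914   0.    ]
foot [ 0.5233 -0.3557  0.024 ] len 0.06868020116899405 0.018260547609175188 [-0.3932  0.9194  0.    ] [-0.3869  0.9221  0.    ]
(array([ 0.5249, -0.3488,  0.0306]), [np.float64(0.008545587156549878), np.float64(0.008545587156549758)])
hamtip 0.0 rel tool x,y mm -71.22072509155416 -0.42788000373441315
hamtip 0.028 rel tool x,y mm -59.81963422133905 -0.11798605742732117
hamtip2 0.0 rel tool x,y mm -91.71168880204269 -13.668805277807115
hamtip2 0.028 rel tool x,y mm -78.73780028159113 -12.342595239575125
hambase 0.0 rel tool x,y mm -50.064210361825886 -23.078598239729292
hambase 0.028 rel tool x,y mm -40.287001956303094 -21.030133237366663
tip3 0.0 rel tool x,y mm -59.21877515276955 0.33336934635449167
tip3 0.028 rel tool x,y mm -48.73890199240346 0.5848330886955859
ham left 0.0 rel tool x,y mm -17.079775761800864 -72.95891749496992
ham left 0.028 rel tool x,y mm -9.83430973629805 -67.08185516423815
```

```bash
python3 -c "
from h import *
plan([.5233,-.3562,.09],[.4,-.9165])"
```

```text
t 15.1 tcp [ 0.524  -0.3516  0.1994] ydir [-0.4121  0.9111] z [-0.0003  0.0015 -1.    ] w 0.07460617539316942 F [-0.8535  0.5424 -0.5353]
 turn deg [0.0851 0.0207 0.7582] frac [0.0009 0.0002 0.0084]  then shift mm [  2.5184  -3.8954 109.4134]  frac [ 0.0084 -0.013   0.3647] dist 109.51171325666081
```

Request:
apply_moves(series=[[0, 0, 0.0084, 0, 0, 0, 0.65], [0, 0, 0, 0.0084, -0.013, 0.0, 0.65], [0, 0, 0, 0, 0, 0.1, 0.65], [0, 0, 0, 0, 0, 0.1, 0.65], [0, 0, 0, 0, 0, 0.1, 0.65], [0, 0, 0, 0, 0, 0.06, 0.65], [0, 0, 0, 0, 0, 0, 0.65], [0, 0, 0, 0, 0, 0, 0.65], [0, 0, 0, 0, 0, 0, 0.65], [0, 0, 0, 0, 0, 0, 0.65]])

```text
clock: 16.1
tcp_pos: [0.5234, -0.3589, 0.0934]
orientation: [-0.203, 0.979, -0.001, 0.001]
ft_force: [0.4, -0.7, -0.3]
width: 0.0605
```

```bash
python3 -c "
from h import *
i,K,C=cam('wrist');save('w12',i);np.savez('w12',K=K,C=C)
plan([.5233,-.3562,.032],[.4,-.9165])
y=np.array([-.4,.9165,0]);x=np.array([-.9165,-.4,0]);c=np.array([.5233,-.3558,.07])
for a,b in((-9,-18),(9,-18),(9,18),(-9,18)): print(proj(K,C,c+x*a/1e3+y*b/1e3))
"
```

```text
t 16.15 tcp [ 0.5232 -0.3588  0.0931] ydir [-0.3971  0.9178] z [ 0.002  -0.0014 -1.    ] w 0.06044238341992077 F [ 0.0303  0.1349 -0.477 ]
 turn deg [-0.1229  0.0746 -0.181 ] frac [-0.0014  0.0008 -0.002 ]  then shift mm [-1.1341  2.3712 61.1419]  frac [-0.0038  0.0079  0.2038] dist 61.19841329742545
[285.9713 299.06  ]
[285.1203 267.1118]
[355.0231 266.9856]
[354.1385 298.9511]
```

View pics/w12.png

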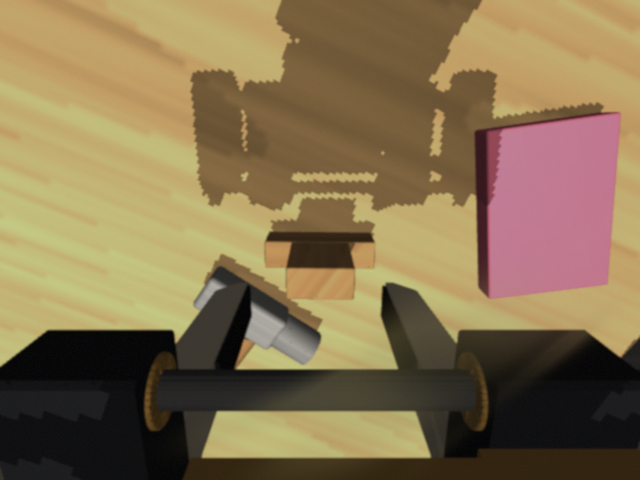

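Request:
apply_moves(series=[[0, 0, 0, -0.0038, 0.007, 0.0, 0.65], [0, 0, 0, 0, 0, 0.06, 0.65], [0, 0, 0, 0, 0, 0.06, 0.65], [0, 0, 0, 0, 0, 0.05, 0.65], [0, 0, 0, 0, 0, 0.034, 0.65], [0, 0, 0, 0, 0, 0, 0.65], [0, 0, 0, 0, 0, 0, 0.65], [0, 0, 0, 0, 0, 0, 0.65]])

```text
clock: 16.95
tcp_pos: [0.5234, -0.3563, 0.0314]
orientation: [-0.203, 0.979, -0.001, 0.001]
ft_force: [0.1, 0.9, -0.5]
width: 0.0605
```

```bash
python3 -c "
from h import *
i,K,C=cam('wrist');save('w13',i);np.savez('w13',K=K,C=C)
plan([.5233,-.3562,.032],[.4,-.9165])
"
```

```text
t 17.0 tcp [ 0.5234 -0.3563  0.0315] ydir [-0.3971  0.9178] z [ 0.0016 -0.001  -1.    ] w 0.060437589234562425 F [-0.5999  0.1151 -0.8366]
 turn deg [-0.0876  0.0593 -0.1806] frac [-0.001   0.0007 -0.002 ]  then shift mm [ 0.0155  0.165  -0.5311]  frac [ 0.0001  0.0006 -0.0018] dist 0.5563335177408647
```

View pics/w13.png

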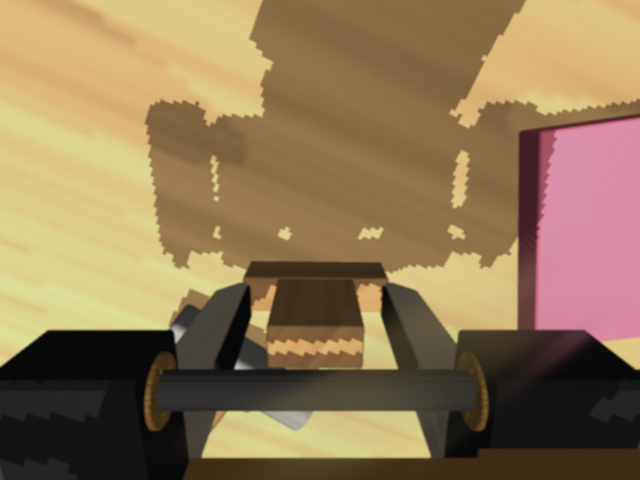

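Request:
apply_moves(series=[[0, 0, 0, 0, 0, 0, 0.25], [0, 0, 0, 0, 0, 0, 0.25], [0, 0, 0, 0, 0, 0, 0.25], [0, 0, 0, 0, 0, 0, 0.25], [0, 0, 0, 0, 0, 0, 0.25], [0, 0, 0, 0, 0, 0, 0.25], [0, 0, 0, 0, 0, -0.04, 0.25], [0, 0, 0, 0, 0, -0.09, 0.25], [0, 0, 0, 0, 0, -0.12, 0.25], [0, 0, 0, 0, 0, -0.12, 0.25], [0, 0, 0, 0, 0, -0.03, 0.25], [0, 0, 0, 0, 0, 0, 0.25], [0, 0, 0, 0, 0, 0, 0.25]])

```text
clock: 18.3
tcp_pos: [0.5217, -0.3554, 0.1493]
orientation: [-0.203, 0.979, 0.001, -0.001]
ft_force: [-0.1, -0.1, -1.8]
width: 0.0359
```

```bash
python3 -c "
from h import *
i,K,C=cam('wrist');save('w14',i);np.savez('w14',K=K,C=C)
plan([.6042,-.0390,.16],[.1205,.9927])
"
```

```text
t 18.35 tcp [ 0.5214 -0.3553  0.1486] ydir [-0.3972  0.9177] z [-0.0036  0.002  -1.    ] w 0.03594351080881286 F [ 0.1247 -0.1081 -0.341 ]
 turn deg [ 0.1456 -0.1893 30.326 ] frac [ 0.0016 -0.0021  0.337 ]  then shift mm [-44.1313 323.9498 -11.3581]  frac [-0.1471  1.0798 -0.0379] dist 327.1392302275808
```

View pics/w14.png

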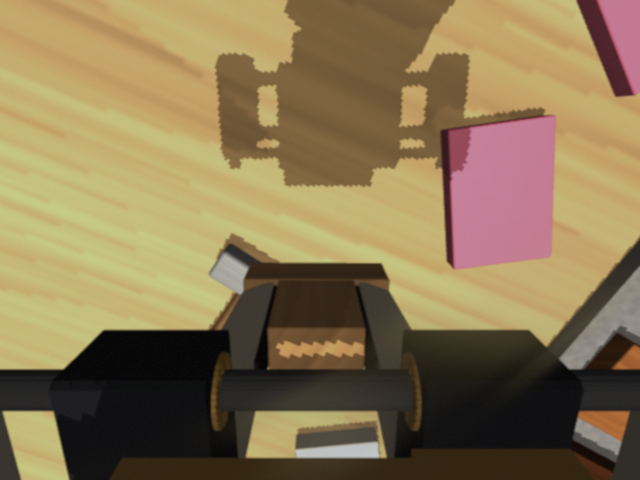

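```bash
python3 -c "
from h import *
plan([.5996,-.0391,.148],[.1205,.9927])
"
```

```text
t 18.35 tcp [ 0.5214 -0.3553  0.1486] ydir [-0.3972  0.9177] z [-0.0036  0.002  -1.    ] w 0.03594351080881286 F [ 0.1247 -0.1081 -0.341 ]
 turn deg [ 0.1456 -0.1893 30.326 ] frac [ 0.0016 -0.0021  0.337 ]  then shift mm [-39.5768 323.2963   0.6419]  frac [-0.1319  1.0777  0.0021] dist 325.71032122193964
```

Request:
apply_moves(series=[[0, 0, 0.0843, 0, 0, 0, 0.25], [0, 0, 0.0843, 0, 0, 0, 0.25], [0, 0, 0.0842, 0, 0, 0, 0.25], [0, 0, 0.0842, 0, 0, 0, 0.25], [0, 0, 0, -0.0132, 0.1078, 0, 0.25], [0, 0, 0, -0.0132, 0.1078, 0, 0.25], [0, 0, 0, -0.0132, 0.1078, 0, 0.25], [0, 0, 0, -0.0132, 0.1078, 0, 0.25], [0, 0, 0, -0.0132, 0.1078, 0, 0.25], [0, 0, 0, -0.0132, 0.1078, 0, 0.25], [0, 0, 0, -0.0132, 0.1078, 0, 0.25], [0, 0, 0, -0.0132, 0.1078, 0, 0.25], [0, 0, 0, -0.0132, 0.1078, 0, 0.25], [0, 0, 0, -0.0132, 0.1078, 0, 0.25], [0, 0, 0, 0, 0, 0, 0.25], [0, 0, 0, 0, 0, 0, 0.25], [0, 0, 0, 0, 0, 0, 0.25], [0, 0, 0, 0, 0, 0, 0.25], [0, 0, 0, 0, 0, 0, 0.25]])

```text
clock: 20.25
tcp_pos: [0.6007, -0.0413, 0.1503]
orientation: [0.062, 0.998, -0.0, -0.0]
ft_force: [0.6, -0.4, -1.0]
width: 0.0361
```

```bash
python3 -c "
from h import *
i,K,C=cam('wrist');save('w15',i);np.savez('w15',K=K,C=C)
plan([.5996,-.0391,.09],[.1205,.9927])
"
```

```text
t 20.3 tcp [ 0.6008 -0.0409  0.1504] ydir [0.1225 0.9925] z [-0.0004 -0.0005 -1.    ] w 0.035664636396222596 F [ 0.0752 -0.5201 -0.6819]
 turn deg [-0.029  -0.0178 -0.1139] frac [-0.0003 -0.0002 -0.0013]  then shift mm [ 1.4009  1.6932 60.4482]  frac [0.0047 0.0056 0.2015] dist 60.48814597672638
```

View pics/w15.png

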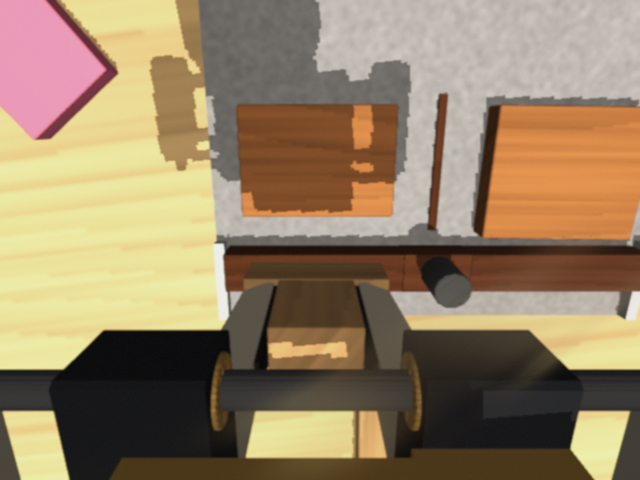

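```bash
python3 - <<'E'
from h import *
d=np.load('w15.npz');K,C=d['K'],d['C']
p=[onz(K,C,u,v,.038) for u,v in [(243,215.5),(393,215.5),(398,104),(237,104)]]
f=[onz(K,C,u,v,.042) for u,v in [(230,247.5),(400,247.5)]]
x=np.array([.9927,-.1205,0]);y=np.array([.1205,.9927,0])
for q in p+f:print(q,q@x,q@y)
far=(p[0]+p[1])/2;print("sizes",np.linalg.norm(p[1]-p[0]),np.linalg.norm(p[3]-p[0]))
print("x far",far@x,"fence",(f[0]+f[1])/2@x,"target y",far@y)
fx=((f[0]+f[1])/2)@x;t=(far@x+fx)/2;print("target",t*x+far@y*y, "gap",fx-far@x)
E
```

```text
[ 0.5796 -0.0915  0.038 ] 0.5864370846384345 -0.02102107989969458
[0.593  0.0168 0.038 ] 0.586638922245495 0.08818065316246222
[0.5166 0.0253 0.038 ] 0.5097987278518211 0.08740608111192626
[ 0.5034 -0.0821  0.038 ] 0.509580978893932 -0.020861344377240323
[ 0.6014 -0.1044  0.042 ] 0.60959670391914 -0.03112865955133758
[0.6167 0.0197 0.042 ] 0.6098211647952944 0.09381796860186181
sizes 0.10920336436033028 0.07685728856783805
x far 0.5865380034419646 fence 0.6097089343572171 target y 0.03357978663138382
target [ 0.5978 -0.0387  0.    ] gap 0.023170930915252463
```

Request:
apply_moves(series=[[0, 0, 0, 0.003, 0.003, 0.05, 0.25], [0, 0, 0, 0, 0, 0.07, 0.25], [0, 0, 0, 0, 0, 0.06, 0.25], [0, 0, 0, 0, 0, 0.02, 0.25], [0, 0, 0, 0, 0, 0, 0.25], [0, 0, 0, 0, 0, 0, 0.25], [0, 0, 0, 0, 0, 0, 0.25], [0, 0, 0, 0, 0, 0, 0.25]])

```text
clock: 21.1
tcp_pos: [0.6009, -0.0388, 0.0915]
orientation: [0.06, 0.998, -0.0, 0.001]
ft_force: [-0.8, 0.9, -0.8]
width: 0.0361
```

```bash
python3 -c "
from h import *
i,K,C=cam('wrist');save('w16',i);np.savez('w16',K=K,C=C)
plan([.5997,-.0390,.052],[.1205,.9927])
save('w16c',cv2.resize(np.clip(i[170:380,200:460].astype(float)*1.6,0,255).astype(np.uint8),None,fx=2.8,fy=2.8,interpolation=cv2.INTER_CUBIC))
"
```

```text
t 21.15 tcp [ 0.6008 -0.0388  0.0913] ydir [0.1207 0.9927] z [ 0.0015 -0.0001 -1.    ] w 0.035793868055523426 F [-0.4786 -0.2123 -1.0412]
 turn deg [ 0.0033  0.0863 -0.0134] frac [ 0.      0.001  -0.0001]  then shift mm [ 1.0281 -0.341  39.348 ]  frac [ 0.0034 -0.0011  0.1312] dist 39.362862372088344
```

View pics/w16c.png

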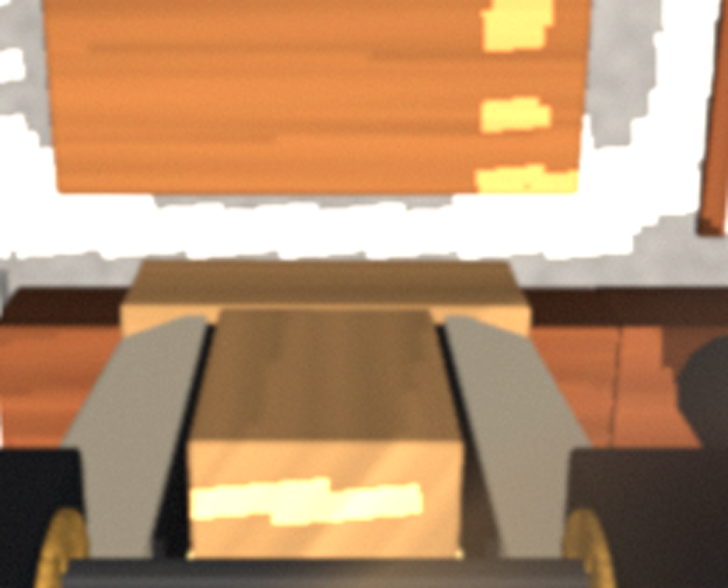

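```bash
python3 -c "
from h import *
d=np.load('w16.npz');K,C=d['K'],d['C']
s=snapshot('wrist');mt=np.array(s['mount'])
for x in (8,9,10,11): print(x,proj(K,mt,np.array([x/1000,0,.0315])),proj(K,mt,np.array([x/1000,0,.0075])))
x=np.array([.9927,-.1205,0])
print('panel far x',onz(K,C,315,169.6+192/2.8,.038)@x,'fence',onz(K,C,260,169.6+326/2.8,.042)@x, 'tcp',np.array([.6008,-.0388,0])@x)
"
```

```text
8 [314.6565 262.0863] [314.5268 279.283 ]
9 [314.656  260.3237] [314.526 277.329]
10 [314.6555 258.5564] [314.5252 275.369 ]
11 [314.6549 256.7842] [314.5244 273.4031]
panel far x 0.5863849348963859 fence 0.614899152444511 tcp 0.60108956
```

Request:
apply_moves(series=[[0, 0, 0, 0.0045, -0.001, 0, 0.25], [0, 0, 0, 0, 0, 0.03, 0.25], [0, 0, 0, 0, 0, 0.03, 0.25], [0, 0, 0, 0, 0, 0.03, 0.25], [0, 0, 0, 0, 0, 0.025, 0.25], [0, 0, 0, 0, 0, 0.014, 0.25], [0, 0, 0, 0, 0, 0, 0.25], [0, 0, 0, 0, 0, 0, 0.25], [0, 0, 0, 0, 0, 0, 0.25]])

```text
clock: 22.1
tcp_pos: [0.5993, -0.0389, 0.0522]
orientation: [0.06, 0.998, -0.0, 0.0]
ft_force: [-0.7, 0.4, -0.7]
width: 0.0359
```

```bash
python3 -c "
from h import *
i,K,C=cam('wrist');save('w17',i);np.savez('w17',K=K,C=C)
plan([.5997,-.0390,.0495],[.1205,.9927])
save('w17c',cv2.resize(np.clip(i[170:380,200:460].astype(float)*1.6,0,255).astype(np.uint8),None,fx=2.8,fy=2.8,interpolation=cv2.INTER_CUBIC))
"
```

```text
t 22.15 tcp [ 0.5993 -0.0388  0.0523] ydir [0.1207 0.9927] z [ 0.0009 -0.0001 -1.    ] w 0.03618494271421319 F [ 0.327  -0.0863 -0.5961]
 turn deg [ 0.0034  0.054  -0.0091] frac [ 0.      0.0006 -0.0001]  then shift mm [-0.4576 -0.1073  2.7758]  frac [-0.0015 -0.0004  0.0093] dist 2.815325141400134
```

View pics/w17c.png

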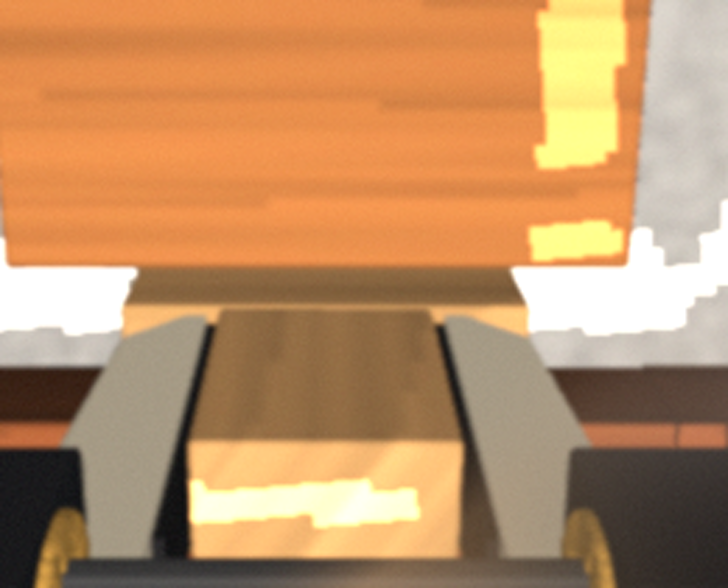

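Spacer is in the gap, about 2.7 mm above the jig, with no contact force. I'll set it down and release.

Request:
apply_moves(series=[[0, 0, 0, 0, 0, 0.005, 0.25], [0, 0, 0, 0, 0, 0.004, 0.25], [0, 0, 0, 0, 0, 0.002, 0.25], [0, 0, 0, 0, 0, 0, 0.25], [0, 0, 0, 0, 0, 0, 0.25]])

```text
clock: 22.65
tcp_pos: [0.5989, -0.0389, 0.0487]
orientation: [0.06, 0.998, -0.0, 0.0]
ft_force: [0.2, -0.4, 0.8]
width: 0.0357
```

```bash
python3 -c "
from h import *
plan([.5997,-.0390,.0495],[.1205,.9927])
"
```

```text
t 22.65 tcp [ 0.5989 -0.0389  0.0487] ydir [0.1207 0.9927] z [ 0.0001 -0.0001 -1.    ] w 0.035729214669783176 F [ 0.1861 -0.3944  0.7625]
 turn deg [-0.0028  0.0038 -0.0123] frac [-0.      0.     -0.0001]  then shift mm [-0.81   -0.0264 -0.7805]  frac [-0.0027 -0.0001 -0.0026] dist 1.125187008375343
```

Request:
apply_moves(series=[[0, 0, 0, 0, 0, 0, 0.6], [0, 0, 0, 0, 0, 0, 0.6], [0, 0, 0, 0, 0, 0, 0.6], [0, 0, 0, 0, 0, 0, 0.6], [0, 0, 0, 0, 0, -0.03, 0.6], [0, 0, 0, 0, 0, -0.08, 0.6], [0, 0, 0, 0, 0, -0.12, 0.6], [0, 0, 0, 0, 0, -0.12, 0.6], [0, 0, 0, 0, 0, -0.1, 0.6], [0, 0, 0, 0, 0, 0, 0.6], [0, 0, 0, 0, 0, 0, 0.6]])

```text
clock: 23.75
tcp_pos: [0.599, -0.0388, 0.1844]
orientation: [0.06, 0.998, -0.0, 0.001]
ft_force: [-0.2, 0.0, -0.9]
width: 0.056
```

```bash
python3 -c "
from h import *
i,K,C=cam('wrist');save('w18',i);np.savez('w18',K=K,C=C)
plan([.5,-.03,.18],[.1205,.9927])
"
```

```text
t 23.8 tcp [ 0.5982 -0.0388  0.1832] ydir [0.1206 0.9927] z [-0.0013 -0.0001 -1.    ] w 0.05574562823092069 F [-0.2266 -0.0207 -0.108 ]
 turn deg [-0.0119 -0.0718 -0.007 ] frac [-0.0001 -0.0008 -0.0001]  then shift mm [98.5178 -3.0502  3.1609]  frac [ 0.3284 -0.0102  0.0105] dist 98.6156657641705
```

View pics/w18.png

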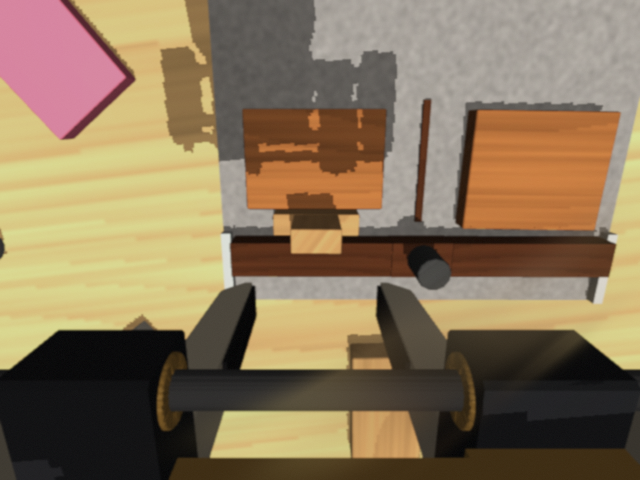

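```bash
python3 -c "
from h import *
plan([.4845,-.0250,.10],[.1205,.9927])
"
```

```text
t 23.8 tcp [ 0.5982 -0.0388  0.1832] ydir [0.1206 0.9927] z [-0.0013 -0.0001 -1.    ] w 0.05574562823092069 F [-0.2266 -0.0207 -0.108 ]
 turn deg [-0.0119 -0.0718 -0.007 ] frac [-0.0001 -0.0008 -0.0001]  then shift mm [114.5073   0.0455  83.1609]  frac [0.3817 0.0002 0.2772] dist 141.51912852275402
```

Request:
apply_moves(series=[[0, 0, 0, 0.0764, 0, 0, 0.55], [0, 0, 0, 0.0764, 0, 0, 0.55], [0, 0, 0, 0.0764, 0, 0, 0.55], [0, 0, 0, 0.0764, 0, 0, 0.55], [0, 0, 0, 0.0764, 0, 0, 0.55], [0, 0, 0, 0, 0, 0.09, 0.55], [0, 0, 0, 0, 0, 0.09, 0.55], [0, 0, 0, 0, 0, 0.09, 0.55], [0, 0, 0, 0, 0, 0, 0.55], [0, 0, 0, 0, 0, 0, 0.55], [0, 0, 0, 0, 0, 0, 0.55]])

```text
clock: 24.9
tcp_pos: [0.4857, -0.025, 0.1032]
orientation: [0.06, 0.998, 0.0, 0.001]
ft_force: [-0.0, 0.4, 0.7]
width: 0.0515
```

```bash
python3 -c "
from h import *
i,K,C=cam('wrist');save('w19',i);np.savez('w19',K=K,C=C)
plan([.4845,-.0250,.024],[.1205,.9927])
"
```

```text
t 24.95 tcp [ 0.4859 -0.025   0.1035] ydir [0.1207 0.9927] z [ 0.0019 -0.0001 -1.    ] w 0.05138539488280241 F [0.1336 0.0405 1.3856]
 turn deg [ 0.0103  0.1105 -0.0112] frac [ 0.0001  0.0012 -0.0001]  then shift mm [ 1.4065 -0.1295 79.5114]  frac [ 0.0047 -0.0004  0.265 ] dist 79.52391971171893
```

View pics/w19.png

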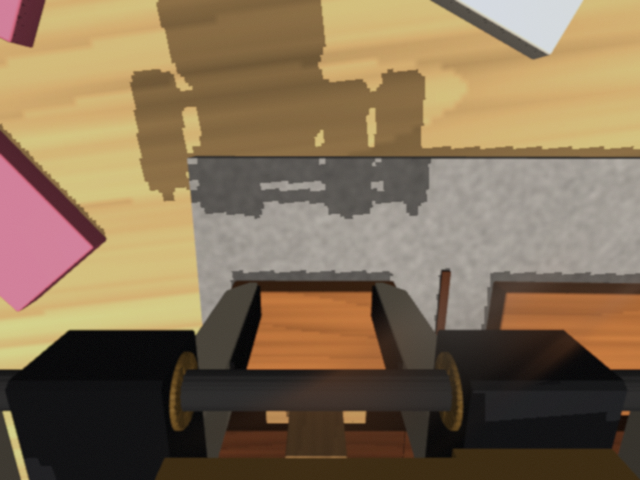

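```bash
python3 -c "
from h import *
d=np.load('w19.npz');K,C=d['K'],d['C']
x=np.array([.9927,-.1205,0])
for v in (282,290): print(v,[onz(K,C,300,v,z)@x for z in(.018,.038)])
print(np.array([.4859,-.025,0])@x)
mt=np.array(snapshot('wrist')['mount'])
for a in(7.5,9,10):print(proj(K,mt,np.array([a/1000,.03,0])))
"
```

```text
282 [np.float64(0.5113992517765116), np.float64(0.5029600596930799)]
290 [np.float64(0.5174034139812673), np.float64(0.5084860984598101)]
0.48536543
[379.9255 286.5982]
[380.0795 283.5671]
[380.1827 281.5383]
```

Request:
apply_moves(series=[[0, 0, 0, 0.003, 0, 0.06, 0.55], [0, 0, 0, 0, 0, 0.08, 0.55], [0, 0, 0, 0, 0, 0.08, 0.55], [0, 0, 0, 0, 0, 0.035, 0.55], [0, 0, 0, 0, 0, 0.005, 0.55], [0, 0, 0, 0, 0, 0, 0.55], [0, 0, 0, 0, 0, 0, 0.55], [0, 0, 0, 0, 0, 0, 0.55]])

```text
clock: 25.8
tcp_pos: [0.485, -0.025, 0.0255]
orientation: [0.06, 0.998, 0.0, 0.001]
ft_force: [1.2, 0.0, 0.3]
width: 0.0515
```

```bash
python3 -c "
from h import *
i,K,C=cam('wrist');save('w20',i);np.savez('w20',K=K,C=C)
plan([.4845,-.0250,.024],[.1205,.9927])
i,K,C=cam('scene');save('s20',cv2.resize(i[180:340,200:460],None,fx=3,fy=3,interpolation=cv2.INTER_CUBIC))
"
```

```text
t 25.85 tcp [ 0.4848 -0.0249  0.0254] ydir [0.1206 0.9927] z [ 0.0017 -0.0001 -1.    ] w 0.050987873010692866 F [ 0.3854  0.4727 -0.3822]
 turn deg [ 0.0082  0.0969 -0.008 ] frac [ 0.0001  0.0011 -0.0001]  then shift mm [ 0.3149 -0.121   1.3729]  frac [ 0.001  -0.0004  0.0046] dist 1.4137060205686642
```

View pics/s20.png

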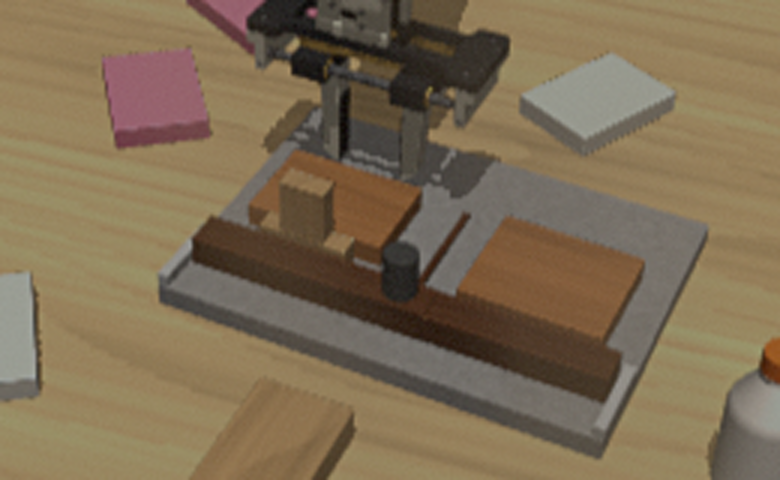

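Request:
apply_moves(series=[[0, 0, 0, -0.01, 0, 0, 0.55], [0, 0, 0, -0.01, 0, 0, 0.55], [0, 0, 0, -0.01, 0, 0, 0.55], [0, 0, 0, -0.007, 0, 0, 0.55], [0, 0, 0, -0.005, 0, 0, 0.55], [0, 0, 0, -0.005, 0, 0, 0.55], [0, 0, 0, -0.005, 0, 0, 0.55], [0, 0, 0, -0.005, 0, 0, 0.55], [0, 0, 0, -0.005, 0, 0, 0.55], [0, 0, 0, 0, 0, 0, 0.55], [0, 0, 0, 0, 0, 0, 0.55]])

```text
clock: 27.0
tcp_pos: [0.5023, -0.0271, 0.0244]
orientation: [0.06, 0.998, -0.0, -0.0]
ft_force: [-1.0, -0.5, -1.2]
width: 0.0515
```

```bash
python3 -c "
from h import *
plan([.5085,-.027,.024],[.1205,.9927])
i,K,C=cam('scene');save('s21',cv2.resize(i[180:340,200:460],None,fx=3,fy=3,interpolation=cv2.INTER_CUBIC))
"
```

```text
t 27.0 tcp [ 0.5023 -0.0271  0.0244] ydir [0.1206 0.9927] z [-0.0007 -0.     -1.    ] w 0.05145231058668037 F [-0.9704 -0.4718 -1.1791]
 turn deg [-0.0056 -0.0383 -0.0055] frac [-0.0001 -0.0004 -0.0001]  then shift mm [-6.0979  0.8779  0.4352]  frac [-0.0203  0.0029  0.0015] dist 6.176092820820876
```

View pics/s21.png

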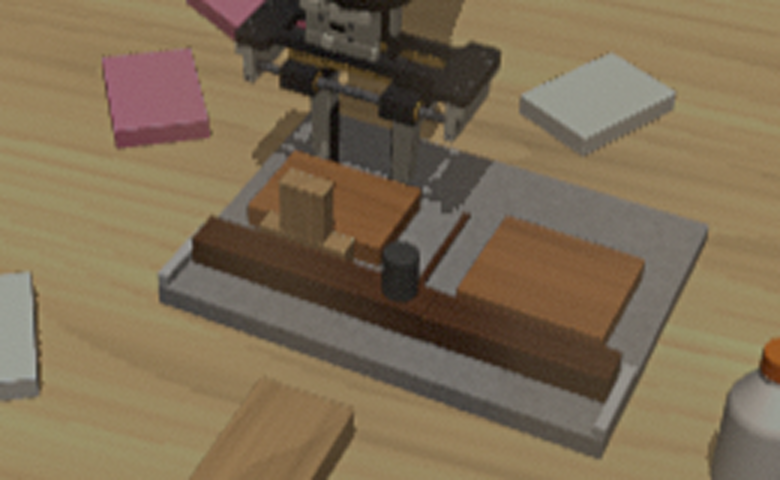

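Request:
apply_moves(series=[[0, 0, 0, -0.005, 0, 0, 0.55], [0, 0, 0, -0.005, 0, 0, 0.55], [0, 0, 0, -0.005, 0, 0, 0.55], [0, 0, 0, 0, 0, 0, 0.55], [0, 0, 0, 0, 0, 0, 0.55]])

```text
clock: 27.55
tcp_pos: [0.5074, -0.0277, 0.0245]
orientation: [0.06, 0.998, -0.0, 0.0]
ft_force: [-1.1, 0.8, -0.9]
width: 0.0505
```

Request:
apply_moves(series=[[0, 0, 0, -0.005, 0, 0, 0.55], [0, 0, 0, 0, 0, 0, 0.55], [0, 0, 0, 0, 0, 0, 0.55]])

```text
clock: 27.85
tcp_pos: [0.509, -0.0279, 0.0246]
orientation: [0.06, 0.998, -0.0, 0.0]
ft_force: [-0.6, -0.6, -1.2]
width: 0.051
```

```bash
python3 -c "
from h import *
plan([.5085,-.027,.024],[.1205,.9927])
i,K,C=cam('wrist');save('w22',i)
i,K,C=cam('scene');save('s22',cv2.resize(i[180:340,200:460],None,fx=3,fy=3,interpolation=cv2.INTER_CUBIC))
"
```

```text
t 27.85 tcp [ 0.509  -0.0279  0.0246] ydir [0.1207 0.9927] z [ 0.0007 -0.0001 -1.    ] w 0.05096320210477651 F [-0.561  -0.6363 -1.1632]
 turn deg [ 0.0018  0.0422 -0.01  ] frac [ 0.      0.0005 -0.0001]  then shift mm [0.6453 0.8479 0.5543]  frac [0.0022 0.0028 0.0018] dist 1.2010553626692866
```

View pics/s22.png

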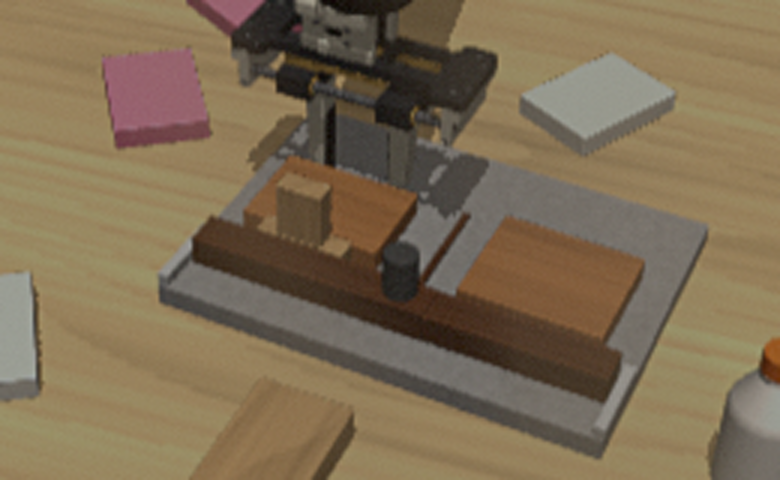

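View pics/w22.png

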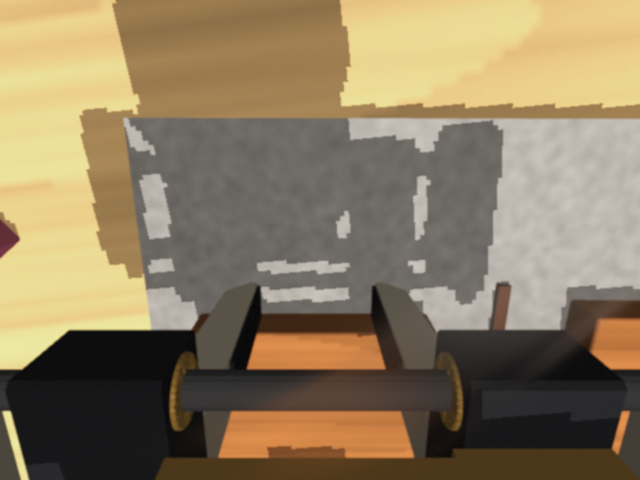

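Request:
apply_moves(series=[[0, 0, 0, -0.005, 0, 0, 0.55], [0, 0, 0, 0, 0, 0, 0.55], [0, 0, 0, 0, 0, 0, 0.55]])

```text
clock: 28.25
tcp_pos: [0.5099, -0.028, 0.0246]
orientation: [0.06, 0.998, -0.0, -0.0]
ft_force: [-2.4, 0.6, 0.9]
width: 0.0513
```

Request:
apply_moves(series=[[0, 0, 0, -0.005, 0, 0, 0.55], [0, 0, 0, 0, 0, 0, 0.55], [0, 0, 0, 0, 0, 0, 0.55]])

```text
clock: 28.55
tcp_pos: [0.5107, -0.0281, 0.0245]
orientation: [0.06, 0.998, -0.0, -0.001]
ft_force: [-5.3, -0.2, 3.3]
width: 0.0511
```

Request:
apply_moves(series=[[0, 0, 0, -0.005, 0, 0, 0.55], [0, 0, 0, 0, 0, 0, 0.55], [0, 0, 0, 0, 0, 0, 0.55]])

```text
clock: 28.85
tcp_pos: [0.5108, -0.0282, 0.0244]
orientation: [0.06, 0.998, -0.0, -0.002]
ft_force: [-5.2, 0.5, 5.6]
width: 0.0512
```

```bash
python3 -c "
from h import *
o=monitor.get_obs();print(o['ft_force'],o['moment'],o['joint_torque'])
plan([.5107,-.0282,.0245],[.1205,.9927])
i,K,C=cam('top');save('t23',cv2.resize(i[150:300,210:390],None,fx=4,fy=4,interpolation=cv2.INTER_CUBIC))
i,K,C=cam('scene');save('s23',cv2.resize(i[200:330,230:400],None,fx=4.5,fy=4.5,interpolation=cv2.INTER_CUBIC))
o=monitor.get_obs();print(o['ft_force'])
"
```

```text
[-5.1826  0.5109  5.5669] [ 0.2111  1.3165 -0.0721] [  0.3315 -39.1504   0.3389 -11.1098   0.1954  -1.7528   0.0229]
t 28.85 tcp [ 0.5108 -0.0282  0.0244] ydir [0.1206 0.9927] z [-0.0049  0.0002 -1.    ] w 0.05115691559613956 F [-5.1826  0.5109  5.5669]
 turn deg [-0.0228 -0.28   -0.0034] frac [-0.0003 -0.0031 -0.    ]  then shift mm [ 0.0535 -0.0445 -0.1408]  frac [ 0.0002 -0.0001 -0.0005] dist 0.15702290184654774
[-6.3699  1.3611  4.5307]
```

View pics/s23.png

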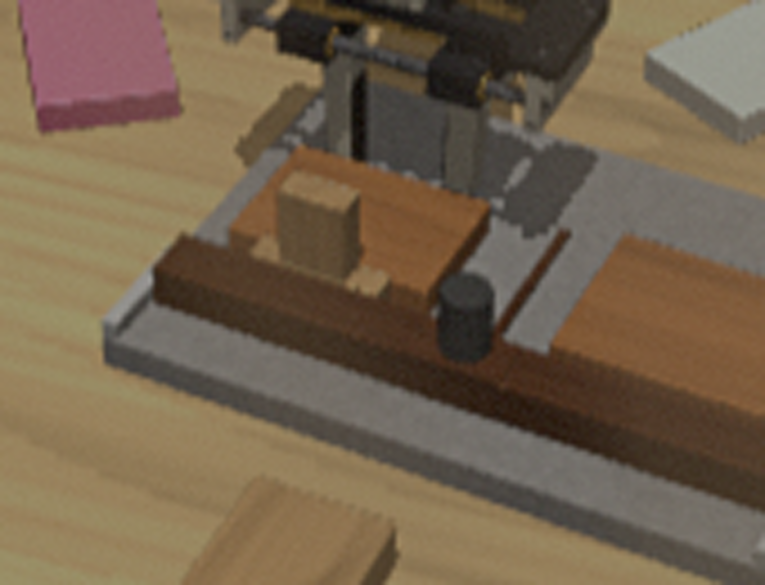

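View pics/t23.png

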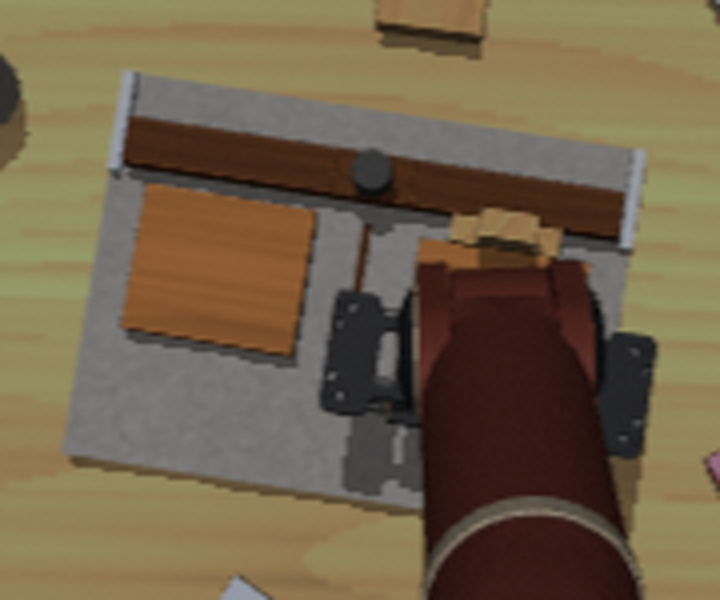

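Request:
apply_moves(series=[[0, 0, 0, -0.004, 0, -0.002, 0.55], [0, 0, 0, -0.004, 0, -0.002, 0.55], [0, 0, 0, 0, 0, 0, 0.55], [0, 0, 0, 0, 0, 0, 0.55], [0, 0, 0, 0, 0, 0, 0.55]])

```text
clock: 29.45
tcp_pos: [0.5132, -0.0284, 0.0249]
orientation: [0.06, 0.998, 0.0, -0.003]
ft_force: [-5.3, 1.4, -1.5]
width: 0.0511
```

Request:
apply_moves(series=[[0, 0, 0, -0.004, 0, -0.002, 0.55], [0, 0, 0, -0.004, 0, -0.002, 0.55], [0, 0, 0, 0, 0, 0, 0.55], [0, 0, 0, 0, 0, 0, 0.55], [0, 0, 0, 0, 0, 0, 0.55]])

```text
clock: 29.95
tcp_pos: [0.5133, -0.0284, 0.0255]
orientation: [0.06, 0.998, 0.0, -0.005]
ft_force: [-7.7, 1.1, -0.5]
width: 0.0513
```

```bash
python3 -c "
from h import *
plan([.5107,-.0282,.0245],[.1205,.9927])
i,K,C=cam('wrist');save('w24',i)
for k in range(4):
  cam('top');o=monitor.get_obs();print(o['ft_force'],o['tcp_pos'])
i,K,C=cam('top');save('t24',cv2.resize(i[150:300,210:390],None,fx=4,fy=4,interpolation=cv2.INTER_CUBIC))
i,K,C=cam('scene');save('s24',cv2.resize(i[200:330,230:400],None,fx=4.5,fy=4.5,interpolation=cv2.INTER_CUBIC))
"
```

```text
t 29.95 tcp [ 0.5133 -0.0284  0.0255] ydir [0.1206 0.9927] z [-0.01    0.0006 -0.9999] w 0.05132699716711897 F [-7.6572  1.1168 -0.542 ]
 turn deg [-0.0332 -0.5755 -0.0064] frac [-0.0004 -0.0064 -0.0001]  then shift mm [ 2.5978 -0.0689  0.9902]  frac [ 0.0087 -0.0002  0.0033] dist 2.7810048240241505
[-7.427   1.1622 -0.8193] [ 0.5133 -0.0284  0.0255]
[-7.4399  1.2143 -1.3833] [ 0.5133 -0.0284  0.0255]
[-7.4036  1.7733 -1.506 ] [ 0.5133 -0.0284  0.0255]
[-8.3892  2.1017 -0.8449] [ 0.5133 -0.0285  0.0255]
```

View pics/s24.png

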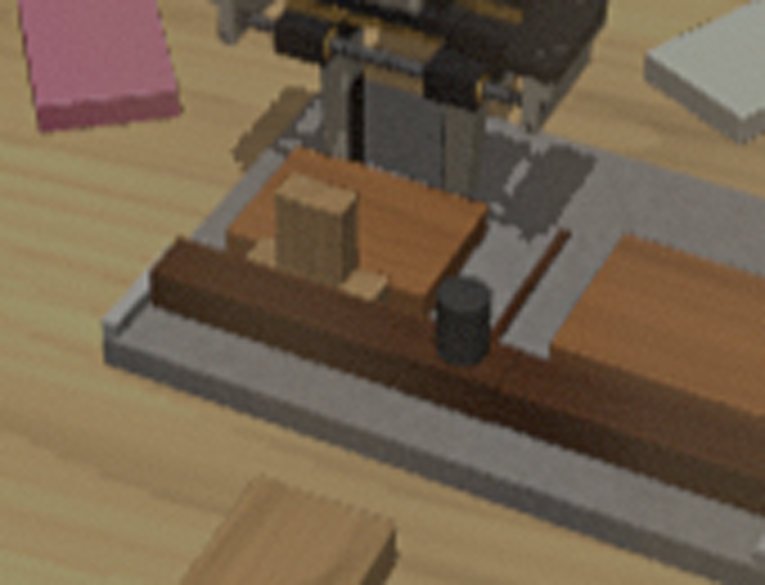

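View pics/w24.png

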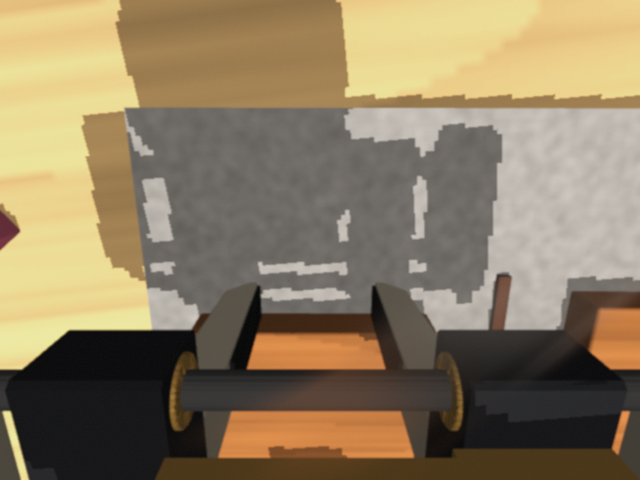

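View pics/t24.png

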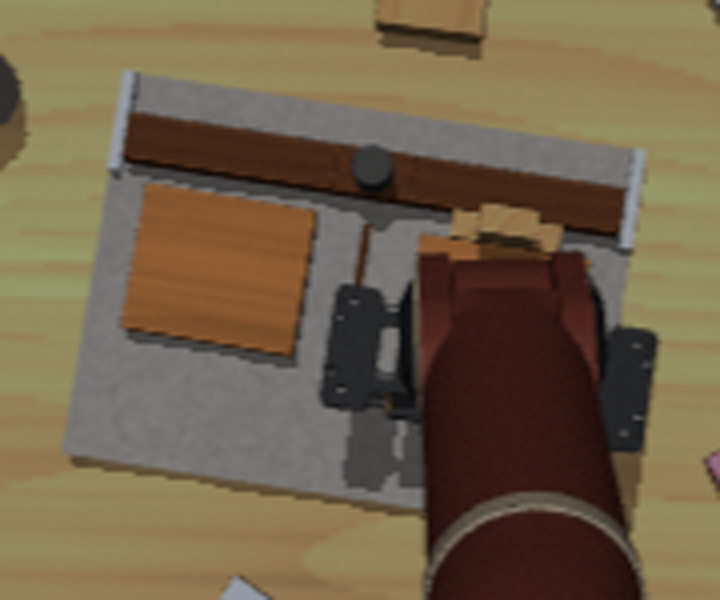

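```bash
python3 - <<'E'
from h import *
a=cv2.imread('pics/top0.png')[:,:,::-1];b,K,C=cam('top')
x=np.array([.9927,-.1205,0])
def edge(im,u0):
    g=cv2.cvtColor(np.ascontiguousarray(im),cv2.COLOR_RGB2GRAY).astype(float)[:,u0-4:u0+5]
    # shear-correct
    r=np.array([[cv2.getRectSubPix(g.astype(np.float32),(1,1),(float(k),float(v+(k-4)*.13)))[0,0] for k in range(9)] for v in range(160,225)]).mean(1)
    m=[]
    d=np.diff(r); 
    return r
for u in (258,270,350):
    ra,rb=edge(a,u),edge(b,u)
    best=min(np.arange(-4,4,.05),key=lambda s:np.sum((np.interp(np.arange(12,50)+s,np.arange(65),ra)-rb[12:50])**2))
    # far edge of fence: steepest descent subpixel
    def sub(r):
        d=np.diff(r);k=np.argmin(d[5:55])+5;w=-d[k-2:k+3].clip(max=0);return 160+.5+np.sum(np.arange(k-2,k+3)*w)/w.sum()
    ea,eb=sub(ra),sub(rb)
    print(u,"far edge px",ea,eb,"mm",1000*(onz(K,C,u,eb,.042)-onz(K,C,u,ea,.042))@x,"match",best)
E
```

```text
258 far edge px 181.4367002059796 179.88091856394578 mm 3.9381350284748464 match 1.2999999999999812
270 far edge px 183.21641164014747 181.72821270095622 mm 3.767234068578067 match 1.349999999999981
350 far edge px 195.53173900336583 212.44155051256695 mm -42.68319194797884 match 1.4999999999999805
```

```bash
python3 - <<'E'
from h import *
b,K,C=cam('scene');save('s25raw',b)
n=cv2.resize(b[180:340,200:460],None,fx=3,fy=3,interpolation=cv2.INTER_CUBIC)[:,:,::-1]
o=cv2.imread('pics/s20.png')
both=np.hstack([cv2.resize(o[220:320,340:470],None,fx=3,fy=3),cv2.resize(n[220:320,340:470],None,fx=3,fy=3)])
cv2.imwrite('pics/cmp25.png',np.clip(both*1.8,0,255))
g=lambda im:cv2.cvtColor(np.ascontiguousarray(im),cv2.COLOR_BGR2GRAY)
def shift(x0,y0,x1,y1):
    t=g(o)[y0:y1,x0:x1];m=12
    r=cv2.matchTemplate(g(n)[y0-m:y1+m,x0-m:x1+m],t,cv2.TM_CCOEFF_NORMED)
    _,v,_,l=cv2.minMaxLoc(r);return (np.array(l)-m)/3,v
print("head top",shift(378,238,424,270),"head bottom",shift(378,275,424,304),"fence end",shift(560,330,640,410), "fence left",shift(175,210,240,260))
x=np.array([.9927,-.1205,0]);h=np.array([.6375,.0456,0])
for z in(.042,.078):
  p=h+[0,0,z];print(z,proj(K,C,p),[proj(K,C,p+x*d/1000)-proj(K,C,p) for d in(2,4,8)])
E
```

```text
head top (array([-0.6667,  1.    ]), 0.9843546748161316) head bottom (array([-0.6667,  1.    ]), 0.8772725462913513) fence end (array([-0.3333,  0.6667]), 0.9928489923477173) fence left (array([-0.6667,  0.6667]), 0.9954286217689514)
0.042 [333.588  275.9915] [array([-0.3934,  0.5684]), array([-0.7878,  1.1382]), array([-1.5797,  2.2822])]
0.078 [334.2    263.0195] [array([-0.4005,  0.5629]), array([-0.8021,  1.1273]), array([-1.6085,  2.2605])][ WARN:0@1.703] global loadsave.cpp:1063 imwrite_ Unsupported depth image for selected encoder is fallbacked to CV_8U.
```

View pics/cmp25.png

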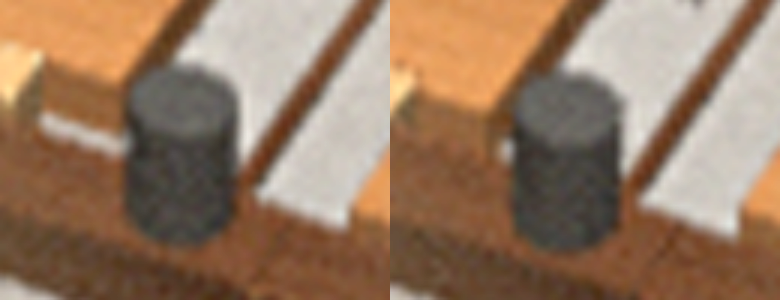

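```bash
python3 -c "
from h import *
o=monitor.get_obs();print(o['clock'],o['tcp_pos'],o['ft_force'],o['qd'])
print(ctrl.hand_in())
o=monitor.get_obs();print(o['clock'],o['tcp_pos'],o['ft_force'])
"
```

```text
30.4 [ 0.5133 -0.0284  0.0255] [-7.4278  1.197  -1.2319] [ 0.001  -0.0005 -0.0008 -0.0008  0.0005 -0.0006  0.0015]
the job is handed in; nothing more can be done
None
the job is handed in; nothing more can be done
```

I put the pin home through fence and base and stood the spacer in the wide gap, mid-way along the short panel. I then pushed that panel's near edge with both fingers until panel, spacer and fence were tight together. I handed the job in at 30.4 s while still pressing; no verdict was reported.

**Last checks:**
- **Push:** the wrist read a steady push of about 7.5 N with the arm still. The force between panel and spacer was not measured on its own.
- **Pin:** its head sits on the fence. The top and bottom of the head shifted by the same amount in the scene view, so I saw no tilt.
- **Spacer and panel:** the spacer looked upright and flush, and the panel looked square in the wrist view.
- **Other things:** the long panel and the bystanders looked unmoved by eye; I did not measure them.

**Where readings disagreed or margin is thin:**
- **Fence:** under the push it gave about 2.5 to 4 mm, probably the pin's play in the holes. The scene view read about 2.5–3 mm and the top view 3.3–3.9 mm; the limit is 6 mm.
- **Spacer height:** one two-view check for it, from coarse pixels in the top view, was about 40 mm off. I discarded it because two wrist views agreed on 70 mm.
- **Pin head height:** the two-view readings ranged from 66 to 77 mm, against 80 mm expected. I went with 80 mm, which fitted two wrist views within about a pixel.

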